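Load the polishing tumbler and snap its cap on

ROBOT

A 7-joint arm with a two-finger parallel gripper is mounted at the origin on the work surface. World frame = base frame: x ahead of the robot, y to its left, z up, the work surface at z = 0. Lengths are in m, angles in rad, forces in N, time in s.
With the tool pointing down it reaches from about 0.425 to 0.875 m from the base axis. Payload 4.7 kg.
Tool frame: the origin (TCP) lies at the very end of the fingers, on their centre line; the grasp point (between the pads) lies 19 mm behind it; z points along the fingers, y is the line along which they close (so a half turn about z gives the same grasp; the last joint's range is limited). The gripper opens to 87 mm and grips with 3 to 60 N. Pads are 19 mm wide; open, the fingers measure 117 mm over their backs; the gripper's body (75 mm by 190 mm) begins 51 mm behind the grasp point.
Start: joints at [0.014, 0.321, -0.07, 1.45, 0.023, 1.371, -0.057], TCP at [0.65, -0, 0.223] pointing down, gripper open.
Joint ranges: [-2.86, 2.86], [-0.3, 2.09], [-1.38, 1.24], [0.06, 2.45], [-1.56, 4.7], [0.09, 2.05], [-2.69, 2.69]. Speed limits (rad/s): [2.57, 2.57, 3.14, 3.14, 3.14, 3.14, 3.14].

INTERFACE

Orientations are given as a rotation vector (axis times angle).
In Python, from bench import ctrl, vision gives the robot as it stands.
- The arm moves only by the tool jog_arm, never from a script. Its argument "increments" is a list of rows, each an object of numbers: "tx", "ty", "tz": the shift along the tool's x, y, z in mm; "wx", "wy", "wz": the turn, a rotation vector about the tool's x, y, z in rad; "gripper": the opening, from 0 (shut) to 1 (fully open). In form: [{"tx": .., "ty": .., "tz": .., "wx": .., "wy": .., "wz": .., "gripper": ..}, ...]. A call has exactly 5 rows; each row is the pose to reach, as a shift and turn from the pose commanded when the call began, along the tool's axes at that moment; what a row does not reach only later rows make up. A row lasts 1/12 s, in which the tool goes at most 41.7 mm and 7.16 degrees, less where a joint would pass 70% of its speed; a pose out of reach is approached as far as the arm can. A call with a gripper value outside its range is refused whole. The fingers move at their own pace and stop on an object; "grip_force" is the grip in N (left out, the last holds). Time passes only in rows, so rows that repeat a pose let the fingers close, or fill a call up. It gives the time, the measured TCP pose, the force, the opening and the grip force at its end, in the units of the state.
- ctrl.get_state(): the state, without advancing time (a new reading comes with each control period).
- vision.get_image(name): name is "scene" or "side" or "wrist"; returns a dict with "color" (480x640x3 uint8, blue, green, red), "fx", "fy", "cx", "cy" (pixels), "extrinsics" (4x4, takes a point from world to camera coordinates). Camera axes: x right, y down, z forward; pixel columns grow to the right and rows downward; lengths in m; the calibration is good to about 2 mm. A picture is of the moment at which its call begins. There is no depth.
- ctrl.close_job(): hands the job in; it is judged then, once.
Trained networks look in the newest picture that a camera, given by its name, has taken for a name from the list of things; names that differ only in an ending like _2 or _b are one class to them, and where a whole thing is asked for, a point or a joint stands for the part that bears it (a point fixed in the world has none). Each returns a list of dicts, best first, with "conf" (0 to 1); they miss things now and then, are a little off and sometimes report something else, mostly with a low value. They report only what shows in the picture. A call takes as long as a camera call. They do not tell look-alikes from the thing itself.
- vision.spot_in(camera, thing): "bbox" ([left, top, right, bottom] in pixels, round what is visible of it).
The state is a dict: "time": time; "joint_positions": joint angles; "qd": joint speeds; "joint_torque": joint torques, N m; "position": TCP position; "tool_rot": TCP orientation; "ft_force": force on the tool from outside, world axes, zero at the start; "torque": the same for the moment, N m; "grip_width": opening from 0.0 (shut) to 1.0 (fully open); "grip_force": force on a finger pad.
Only numpy, scipy, OpenCV 4.12 (cv2) and the standard library are available. Lean on these libraries where they do the work, as an engineer would, in place of code of your own. Each camera call takes 0.05 s, during which the arm holds its last target. There are 200 camera calls.

TASK

Pull the drawer out to its stop and put every silver knife handle that is in it into the bowl of the polishing tumbler. Then take the yellow cap by its two red tabs, pinch them together, fit it fully home on the bowl, and let the tabs spring out under the rim; when it is locked on, press the green start button fully down. Leave the drawer shut and the jar, steel block and pliers where they are.

Things in the scene. Friction and masses are not known exactly. Their poses are not given: they have to be found in the camera images.
- cabinet_front (a point): middle of the lower front edge of a dark wooden drawer unit with a pale front, fixed, 200 mm deep (x), 290 wide (y), 90 high; its axes are the unit's: x points into it, away from the robot. Its drawer is 248 mm wide and 155 deep inside, walls 6 mm; the drawer's floor is 22 mm above the bench, its side walls end 68 mm above the bench, and its front board (284 mm wide, 15 thick) 78 mm above it
- cabinet_drawer0 (a joint): how far the drawer is pulled out along the unit's -x, in m: 0 shut, 0.134 at the stop (starts a little ajar, 0 to 15 mm; a 1 N friction holds it)
- cabinet_drawer0_handle (a point): middle of the drawer's brass bar handle, a round bar 11 mm thick and 120 mm long that runs along the unit's y, its axis 35 mm in front of the drawer's front board and 38 mm below the unit's top; it moves with the drawer
- handle1: silver-coloured cast knife handle, a flat-sided metal bar 84 mm long (x), 14 mm thick, 90 g; 20 mm wide from -42 to +20 mm along its x, 15 mm wide beyond. Origin: on its underside, midway along. Starts flat in the drawer, lengthwise fore and aft within 0.1 rad, 52 mm from its neighbours. May be absent
- handle2: silver-coloured cast knife handle, a flat-sided metal bar 84 mm long (x), 14 mm thick, 90 g; 20 mm wide from -42 to +20 mm along its x, 15 mm wide beyond. Origin: on its underside, midway along. Starts flat in the drawer, lengthwise fore and aft within 0.1 rad, 52 mm from its neighbours. May be absent
- handle3: silver-coloured cast knife handle, a flat-sided metal bar 84 mm long (x), 14 mm thick, 90 g; 20 mm wide from -42 to +20 mm along its x, 15 mm wide beyond. Origin: on its underside, midway along. Starts flat in the drawer, lengthwise fore and aft within 0.1 rad, 52 mm from its neighbours. May be absent
- handle4: silver-coloured cast knife handle, a flat-sided metal bar 84 mm long (x), 14 mm thick, 90 g; 20 mm wide from -42 to +20 mm along its x, 15 mm wide beyond. Origin: on its underside, midway along. Starts flat in the drawer, lengthwise fore and aft within 0.1 rad, 52 mm from its neighbours. May be absent
- tumbler: polishing tumbler, fixed: blue motor base (x -150 to +100 mm, 190 wide, 60 high); on it a round grey bowl, outer radius 78 mm, rim 148 mm above the bench; and a black console block (50 x 70 mm, top 110 mm above the bench) with the start button, centred 120 mm in front (-x) of the bowl's axis. Origin: on the bowl's axis at bench level; z up
- mouth (a point): centre of the bowl's round mouth, level with the top of its rim. The rim is an inward lip 8 mm thick with a 117 mm opening (radius 58.5 mm), so the cap fits at any yaw; below the lip the bowl widens to radius 72 mm
- bowl_floor (a point): centre of the bowl's inner floor, 80 mm below the top of the rim
- cap: loose yellow cap, 140 g, right way up on the bench: a plug (112 mm diameter, 17 deep, tapered foot) under a flange (132 mm diameter, 6 thick) that rests on the rim when home; two red sprung tabs stand 30 mm above the flange, either side of the centre along the cap's x. Origin: centre of the plug's underside (17 mm below the rim's top when home); z up through the tabs.
- tab_a (a joint): inward travel of the tab on the cap's +x side, m: 0 sprung out, 0.009 fully pinched (2.8 N at first, 9 N fully in). The tabs are 24 mm wide and 60 mm apart over their outer faces, 42 mm when both are pinched. Each has a catch at the plug's foot, 1 to 6.5 mm up, that juts out to 63 mm from the cap's axis (too wide for the mouth) and draws in to 54 mm; when home it springs out 2.5 mm below the lip
- tab_b (a joint): the same for the tab on the cap's -x side
- start_top (a point): centre of the top of the green start button (28 mm diameter) on the console; it moves straight down
- start (a joint): how far the start button is pressed, m: 0 up, 0.006 fully down (5 N); springs back
- jar: amber jar with a white lid, 56 mm diameter, 60 mm high, loose; leave alone. Origin: centre of its underside
- bench_block: dark steel block 80 x 80 x 25 mm, loose; leave alone. Origin: centre of its underside
- pliers: red-handled pliers lying on the bench, about 150 mm long, loose; leave alone. Origin: near the middle, at bench level
Not all that is in view belongs to the job. Of the things that look like the cap, the smallest one is meant.

How it is judged:
On the way, in this order (a step that is already met when the one before it is completed fails the run):
1. the drawer is pulled out to its stop (value of joint cabinet_drawer0 above 0.126 m), for 0.1 s.
2. every knife handle present lies in the tumbler's bowl (horizontal distance between each of handle1, handle2, handle3, handle4 and bowl_floor below 0.065 m and z of handle1 in the frame of bowl_floor between -0.01 and 0.06 m and z of handle2 in the frame of bowl_floor between -0.01 and 0.06 m and z of handle3 in the frame of bowl_floor between -0.01 and 0.06 m and z of handle4 in the frame of bowl_floor between -0.01 and 0.06 m), for 0.2 s.
3. the cap is home on the bowl with both tabs sprung out under the rim (all of step 2 and horizontal distance between cap and mouth below 0.006 m and z of cap in the frame of mouth between -0.022 and -0.0135 m and angle between the z axis of cap and the z axis of tumbler, either way round below 0.05 rad and value of joint each of tab_a, tab_b below 0.003 m), for 0.2 s.
4. the start button is pressed down with the cap locked on (horizontal distance between cap and mouth below 0.006 m and z of cap in the frame of mouth between -0.022 and -0.0135 m and angle between the z axis of cap and the z axis of tumbler, either way round below 0.05 rad and value of joint each of tab_a, tab_b below 0.003 m and value of joint start above 0.004 m), for 0.05 s.
At the end, for the whole second after the job is handed in: Every handle present is in the bowl (within 65 mm of its axis, below the lip); cap home (axis within 6 mm of the mouth's, flange within 3.5 mm of the rim, level to 0.05 rad), both tabs sprung out (within 3 mm); drawer shut to 12 mm; all at rest (all of step 3 and value of joint cabinet_drawer0 below 0.012 m and linear speed of cap below 0.02 m/s and linear speed of each of handle1, handle2, handle3, handle4 below 0.03 m/s); the robot touches nothing.
It fails at once if the jar is pushed more than 30 mm away (distance of jar from where it was at the start of the episode above 0.03 m).
It fails at once if the steel block is pushed more than 30 mm away (distance of bench_block from where it was at the start of the episode above 0.03 m).
It fails at once if the pliers is pushed more than 30 mm away (distance of pliers from where it was at the start of the episode above 0.03 m).
Of handle1, handle2, handle3, handle4 only 2 to 4 are there at a start; the rules pass over those that are not, and their reading is None.
At some moment in a run one of cap may be knocked a few centimetres aside while the robot is not near it.
It also fails if it takes over 210 s, if anything falls off the work surface, if the arm or the gripper's body presses on something with over 40 N, if the wrist force passes 120 N, or if a joint passes its speed limit or range.

## Working session

There is one attempt and no reset: what is moved stays moved. The work goes in short steps, Python scripts to look and compute and a tool call to move; the robot and the scene stay as the last step left them, time stands still between calls to the robot, and variables do not carry over. Pictures are saved under pics/ and viewed, at most 14 in all, crops included, and the job is handed in when it is done.

Besides the shell and the picture viewer there is one more tool, called after "Emit:" by a JSON object that holds its "method" and its "body". jog_arm: Moves the arm, as the interface text tells. Its arguments: {"type":"object","properties":{"increments":{"type":"array"},"grip_force":{"type":"number"}},"required":["increments"]}

```bash
ls; mkdir -p pics; cat > h.py <<'E'
import numpy as np, cv2
from scipy.spatial.transform import Rotation as R
from bench import ctrl, vision
def shot(n,f=None):
    im=vision.get_image(n)
    if f: cv2.imwrite('pics/'+f,im['color'])
    return im
def ray(im,u,v):
    E=np.array(im['extrinsics']);d=E[:3,:3].T@np.array([(u-im['cx'])/im['fx'],(v-im['cy'])/im['fy'],1.])
    return -E[:3,:3].T@E[:3,3],d
def at(im,u,v,z):
    c,d=ray(im,u,v);return c+d*(z-c[2])/d[2]
def proj(im,p):
    E=np.array(im['extrinsics']);q=E[:3,:3]@np.array(p)+E[:3,3]
    return np.array([im['fx']*q[0]/q[2]+im['cx'],im['fy']*q[1]/q[2]+im['cy']])
def tool(p):
    "mm shift in tool axes to world point p"
    s=ctrl.get_state();return 1000*R.from_rotvec(s['tool_rot']).inv().apply(np.array(p)-s['position'])
E
python3 - <<'E'
from h import *
for c in ['scene','side','wrist']:
    im=shot(c,c+'0.png'); print(c,im['fx'],np.round(ray(im,320,240),3).tolist())
    for t in ['cabinet_front','cabinet_drawer0_handle','handle1','tumbler','cap','tab_a','start_top','jar','bench_block','pliers']:
        try: print(t,[(np.round(d['bbox']).tolist(),round(d['conf'],2)) for d in vision.spot_in(c,t)][:4])
        except Exception as e: print(t,e)
s=ctrl.get_state();print(s)
print(R.from_rotvec(s['tool_rot']).as_matrix().round(3))
E
```

```text
pics
scene 555.6375232306086 [[0.914, 0.737, 0.919], [-0.318, -0.614, -0.723]]
cabinet_front [([148.0, 156.0, 279.0, 284.0], 0.8)]
cabinet_drawer0_handle [([243.0, 177.0, 277.0, 247.0], 0.57), ([288.0, 250.0, 351.0, 301.0], 0.34)]
handle1 [([433.0, 312.0, 451.0, 324.0], 0.57)]
tumbler [([217.0, 282.0, 248.0, 321.0], 0.74), ([312.0, 297.0, 487.0, 464.0], 0.64)]
cap [([288.0, 249.0, 351.0, 303.0], 0.87), ([468.0, 285.0, 566.0, 372.0], 0.77), ([186.0, 353.0, 293.0, 446.0], 0.62), ([247.0, 180.0, 278.0, 245.0], 0.55)]
tab_a [([203.0, 387.0, 235.0, 443.0], 0.91), ([504.0, 292.0, 526.0, 312.0], 0.74), ([318.0, 272.0, 337.0, 303.0], 0.72), ([306.0, 255.0, 321.0, 266.0], 0.72)]
start_top [([319.0, 299.0, 488.0, 462.0], 0.72), ([245.0, 179.0, 280.0, 247.0], 0.54), ([436.0, 309.0, 454.0, 322.0], 0.52)]
jar []
bench_block [([412.0, 254.0, 469.0, 298.0], 0.64), ([287.0, 249.0, 352.0, 302.0], 0.26)]
pliers [([351.0, 200.0, 403.0, 242.0], 0.65)]
side 465.706705307913 [[0.078, 0.625, 0.767], [0.491, -0.585, -0.645]]
cabinet_front [([272.0, 152.0, 400.0, 244.0], 0.8), ([329.0, 171.0, 398.0, 246.0], 
[... 1488 characters left out ...]
2,  0.02264065,
        1.37082385, -0.05690417]), 'qd': array([ 3.10014363e-04,  4.70319638e-05, -7.34910047e-04, -8.27979689e-04,
        3.47137910e-04, -2.87065496e-03,  1.63875414e-03]), 'joint_torque': array([ 3.37591382e-04, -4.91094625e+01, -4.02933257e-01, -3.12764597e+01,
       -6.36647735e-02,  3.36845568e-02, -1.38216308e-05]), 'position': array([ 6.50015273e-01, -4.69014539e-05,  2.22599396e-01]), 'tool_rot': array([ 2.22134397e+00,  2.22137162e+00, -8.20730504e-06]), 'ft_force': array([-0.259225  ,  0.27644976, -0.05261141]), 'torque': array([0.02490445, 0.0019202 , 0.00116103]), 'grip_force': 0.0, 'grip_width': 0.9988560457956566}
[[-0.  1.  0.]
 [ 1.  0. -0.]
 [-0.  0. -1.]]
```

View pics/scene0.png

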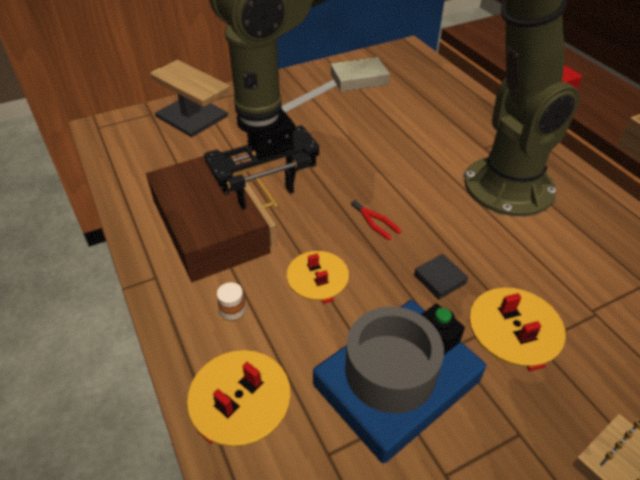

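View pics/side0.png

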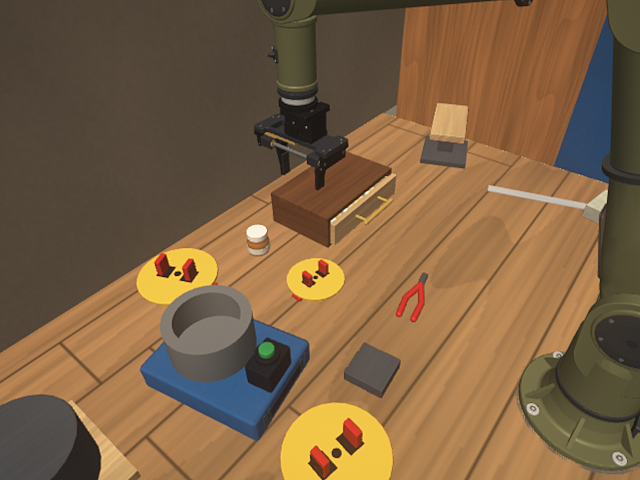

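View pics/wrist0.png

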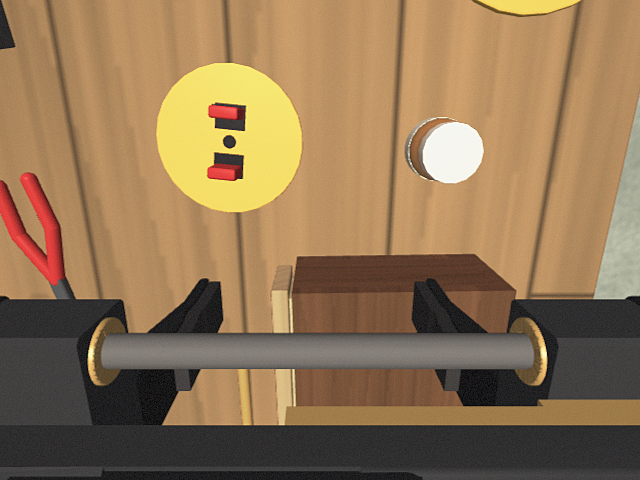

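The intended cap is the small middle one: scene (318,276), side (316,279), wrist (229,142). The cabinet sits at scene (210,215), the tumbler at (400,370) and the jar at (231,300). I'll raise the arm for a clear view of the cabinet.

Emit:
{"method": "jog_arm", "body": {"increments": [{"tx": 30, "ty": -10, "tz": -30, "gripper": 1}, {"tx": 60, "ty": -20, "tz": -60, "gripper": 1}, {"tx": 90, "ty": -30, "tz": -90, "gripper": 1}, {"tx": 120, "ty": -40, "tz": -120, "gripper": 1}, {"tx": 150, "ty": -50, "tz": -150, "gripper": 1}]}}

```text
validation failed for argument at $.in...
```

```bash
python3 - <<'E'
from h import *
import pickle
ims={c:shot(c,c+'1.png') for c in ['scene','side','wrist']}
pickle.dump(ims,open('ims1.pkl','wb'))
print(ctrl.get_state()['position'])
a=ims['scene']['color'][140:340,100:400];b=ims['side']['color'][140:340,240:460]
cv2.imwrite('pics/crop1.png',np.hstack([cv2.resize(a,None,fx=2.6,fy=2.6),]))
w=ims['wrist']
yel=lambda im:cv2.inRange(cv2.cvtColor(im['color'],cv2.COLOR_BGR2HSV),(18,140,120),(32,255,255))
for c,im in ims.items():
    n,l,st,ce=cv2.connectedComponentsWithStats(yel(im))
    print(c,[(st[i].tolist(),ce[i].round(1).tolist()) for i in range(1,n) if st[i][4]>300])
E
```

```text
[ 6.50035128e-01 -4.67145650e-05  2.22589692e-01]
scene [([286, 251, 63, 50, 2034], [317.2, 275.9]), ([469, 287, 97, 79, 4861], [516.7, 327.7]), ([187, 350, 104, 96, 6821], [238.6, 398.6])]
side [([136, 248, 82, 59, 2640], [175.4, 275.8]), ([286, 258, 59, 44, 1680], [315.3, 280.3]), ([280, 402, 113, 78, 6145], [336.1, 444.6])]
wrist [([476, 0, 106, 15, 1076], [528.6, 5.6]), ([156, 63, 147, 150, 12573], [225.7, 147.2])]
```

View pics/wrist1.png

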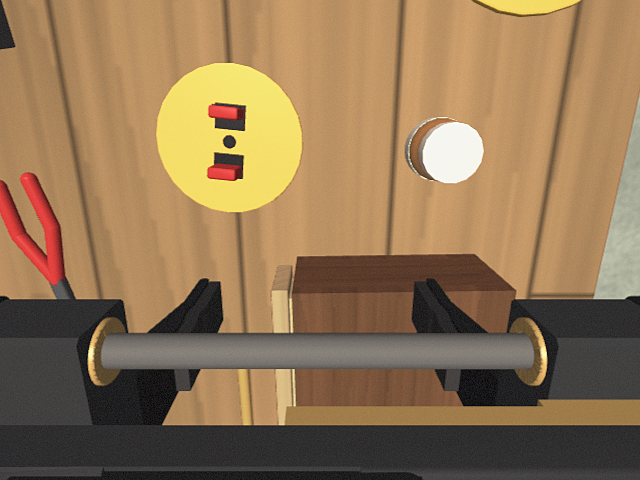

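View pics/crop1.png

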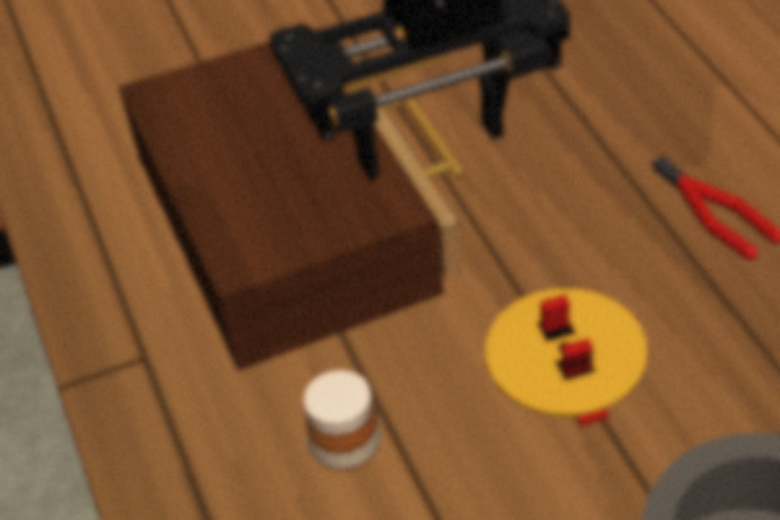

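The arm didn't move because the call was refused. In the crop, the cabinet's top corners are at scene (147,174), (185,252) and (269,225). I'll send every key this time.

Emit:
{"method": "jog_arm", "body": {"increments": [{"tx": 30, "ty": -10, "tz": -30, "wx": 0, "wy": 0, "wz": 0, "gripper": 1}, {"tx": 60, "ty": -20, "tz": -60, "wx": 0, "wy": 0, "wz": 0, "gripper": 1}, {"tx": 90, "ty": -30, "tz": -90, "wx": 0, "wy": 0, "wz": 0, "gripper": 1}, {"tx": 120, "ty": -40, "tz": -120, "wx": 0, "wy": 0, "wz": 0, "gripper": 1}, {"tx": 150, "ty": -50, "tz": -150, "wx": 0, "wy": 0, "wz": 0, "gripper": 1}]}}

```text
time: 2.22
position: [0.6014, 0.1445, 0.3676]
tool_rot: [2.221, 2.221, 0.001]
ft_force: [1.6, -0.2, 0.3]
grip_width: 1.002
grip_force: 0.0
```

```bash
python3 - <<'E'
from h import *
import pickle
ims={c:shot(c,c+'2.png') for c in ['scene','side','wrist']}
pickle.dump(ims,open('ims1.pkl','wb'))
print(ctrl.get_state()['position'])
yel=lambda im:cv2.inRange(cv2.cvtColor(im['color'],cv2.COLOR_BGR2HSV),(18,140,120),(32,255,255))
for c,im in ims.items():
    n,l,st,ce=cv2.connectedComponentsWithStats(yel(im))
    print(c,[(st[i].tolist(),ce[i].round(1).tolist()) for i in range(1,n) if st[i][4]>300])
im=ims['scene']
for u,v,z in [(146.9,173.8,.09),(185.4,252.3,.09),(269.2,225.4,.09),(192.3,281.5,0),(269.2,252.7,0)]: print(at(im,u,v,z).round(4))
E
```

```text
[0.60209876 0.14750905 0.36942447]
scene [([286, 251, 63, 49, 2037], [317.2, 275.9]), ([469, 287, 97, 79, 4887], [516.7, 327.7]), ([187, 350, 104, 96, 6826], [238.6, 398.6])]
side [([136, 248, 82, 59, 2640], [175.3, 275.9]), ([286, 258, 59, 44, 1681], [315.3, 280.2]), ([280, 402, 113, 78, 6148], [336.0, 444.6])]
wrist [([0, 0, 121, 92, 8228], [61.5, 42.4]), ([420, 26, 147, 154, 15185], [491.9, 102.4]), ([244, 203, 96, 90, 6064], [291.9, 246.8])]
[ 0.8136 -0.3391  0.09  ]
[ 0.8082 -0.0584  0.09  ]
[ 0.6264 -0.0531  0.09  ]
[ 0.809  -0.0566  0.    ]
[ 0.6296 -0.0592  0.    ]
```

View pics/wrist2.png

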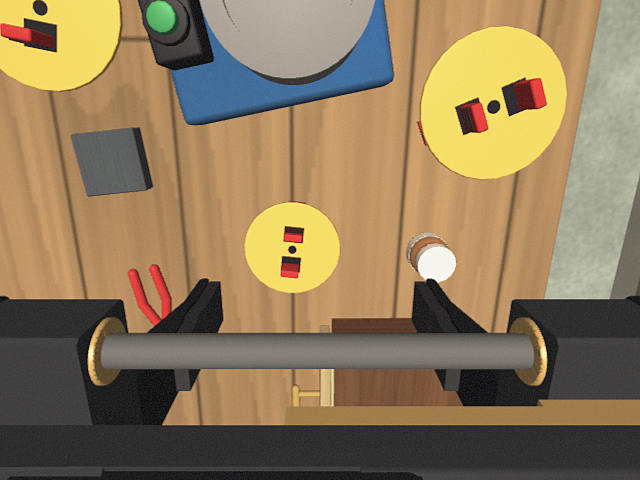

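In the wrist view, the cap's hole is at (292,250) and its tabs at (293,234) and (290,268). The drawer handle's end is at (295,393) and the jar at (436,262). Next I'll refine the cabinet and tumbler positions.

```bash
python3 - <<'E'
from h import *
import pickle
ims=pickle.load(open('ims1.pkl','rb'))
f=lambda im,x,y,w,h,s: cv2.resize(im['color'][y:y+h,x:x+w],(int(w*s),int(h*s)),interpolation=cv2.INTER_CUBIC)
a=f(ims['scene'],140,140,160,120,2.5);b=f(ims['side'],260,140,160,120,2.5)
c=f(ims['scene'],310,290,200,150,2);d=f(ims['side'],140,270,200,150,2)
cv2.imwrite('pics/mos.png',np.vstack([np.hstack([a,b]),np.hstack([c,d])]))
im=ims['wrist']
print([at(im,*p).round(4) for p in [(292,250,.023),(293,229,.05),(290,264,.05),(436,262,.06),(160,16,.116)]])
# cap flange ellipse by area centroid, incl tabs -> contour ellipse, minimize reprojection: fit circle r .066 at z .023
for c,bb in [('scene',(280,245,75,60)),('side',(280,252,72,56)),('wrist',(240,198,104,100))]:
    im=ims[c];x,y,w,h=bb
    m=cv2.inRange(cv2.cvtColor(im['color'],cv2.COLOR_BGR2HSV)[y:y+h,x:x+w],(18,140,120),(32,255,255))
    ct=max(cv2.findContours(m,0,1)[0],key=cv2.contourArea);ct=cv2.convexHull(ct)[:,0]+[x,y]
    P=np.array([at(im,*q,.023)[:2] for q in ct.astype(float)]);print(c,cv2.minEnclosingCircle(P.astype(np.float32)), cv2.fitEllipse(P.astype(np.float32)))
E
```

```text
[array([0.5718, 0.0584, 0.023 ]), array([0.5748, 0.0959, 0.05  ]), array([0.5705, 0.048 , 0.05  ]), array([0.7598, 0.056 , 0.06  ]), array([0.453 , 0.3237, 0.116 ])]
scene ((0.5707208514213562, 0.06164911016821861), 0.06774485856294632) ((0.5704842209815979, 0.0615788958966732), (0.13138477504253387, 0.1345726102590561), 160.0275115966797)
side ((0.5680832862854004, 0.061146125197410583), 0.06961631029844284) ((0.5685374736785889, 0.06008708104491234), (0.1305677592754364, 0.13842011988162994), 42.64125442504883)
wrist ((0.57180255651474, 0.06037694960832596), 0.06587409228086472) ((0.5717412233352661, 0.06027524545788765), (0.13099579513072968, 0.1310541033744812), 73.38143920898438)
```

View pics/mos.png

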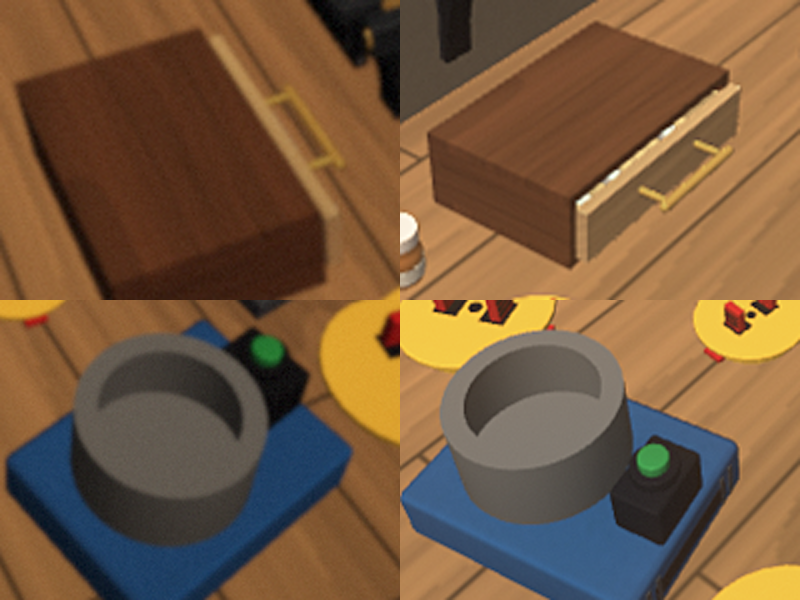

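```bash
python3 - <<'E'
from h import *
import pickle
from scipy.optimize import least_squares as ls
ims=pickle.load(open('ims1.pkl','rb'))
rot=lambda a:np.array([[np.cos(a),-np.sin(a)],[np.sin(a),np.cos(a)]])
def W(p,l): return np.r_[p[:2]+rot(p[2])@np.array(l[:2]),l[2]]
H=.09
cab=[('scene',(.2,-.145,H),146.8,174),('scene',(0,.145,H),269.2,225.3),('scene',(.2,.145,H),185.4,252.3),
('scene',(0,-.145,H),221.2,151.6),('scene',(.2,.145,0),192.3,281.5),('scene',(0,.145,0),269.2,252.7),
('side',(.2,-.145,H),339.2,148.4),('side',(0,-.145,H),391.2,168.8),('side',(0,.145,H),329.2,218.8),('side',(.2,.145,H),271.6,192.8),
('side',(0,.145,0),329.2,246.8),('side',(.2,.145,0),273.2,220)]
hd=[('scene',-.06,255.2,177.2),('scene',.06,276,205.2),('side',.06,366,222.4),('side',-.06,392.4,200),('wrist',.06,295,393)]
def f(p): return np.concatenate([proj(ims[c],W(p,l))-[u,v] for c,l,u,v in cab]+[proj(ims[c],W(p,(-p[3]-.015-.035,y,.052)))-[u,v] for c,y,u,v in hd])
r=ls(f,[.63,-.2,0,.005],loss='soft_l1');print(r.x.round(4),np.abs(r.fun).max().round(1));print(r.fun.round(1))
p=r.x;print('handle',W(p,(-p[3]-.05,0,.052)))
def g(p):
    o=[]
    for c,u,v in [('scene',443.5,312),('side',267,346)]: o.append(proj(ims[c],W(p,(-.12,0,p[3])))-[u,v])
    o.append(proj(ims['wrist'],W(p,(-.12,0,p[3])))-[160,16])
    for c,k,u in [('scene',0,347.5),('scene',1,443.5),('side',0,160.5),('side',1,253.5),('scene',2,307),('side',2,285.5)]:
        q=np.array([proj(ims[c],W(p,(.078*np.cos(t),.078*np.sin(t),.148))) for t in np.linspace(0,6.28,120)])
        o.append([[q[:,0].min(),q[:,0].max(),q[:,1].min()][k]-u])
    for c,l,u,v in [('scene',(.1,-.095),313.5,371.5),('side',(-.15,-.095),309,341.5)]: pass
    return np.concatenate(o)
r=ls(g,[.55,.35,.3,.116]);print(r.x.round(4),r.fun.round(1))
for x in(-.15,.1):
  for y in(-.095,.095): print(x,y,[proj(ims[c],W(r.x,(x,y,.06))).round(0) for c in ims])
E
```

```text
[ 0.6205 -0.2052  0.0039 -0.0044] 5.8
[-4.2 -1.8  1.5 -3.  -5.8  1.6  2.  -2.9 -5.4  0.9  3.8 -1.7 -2.2 -1.4
  3.8 -0.   0.9  1.4 -2.8 -1.6  1.1  1.9 -1.4 -1.1 -0.3 -2.2 -1.  -0.5
 -0.3  0.1 -0.9  0.3 -1.1 -3.7]
handle [ 0.57489562 -0.20537177  0.052     ]
[0.5739 0.3451 0.2189 0.1326] [-0.8 -0.1 -0.9  1.6 -2.1  1.1 -1.2 -0.3 -1.6 -2.2 -1.5 -0.5]
-0.15 -0.095 [array([410., 295.]), array([310., 339.]), array([183., 128.])]
-0.15 0.095 [array([488., 362.]), array([255., 426.]), array([127., -60.])]
0.1 -0.095 [array([310., 368.]), array([202., 297.]), array([395.,  81.])]
0.1 0.095 [array([387., 451.]), array([136., 369.]), array([ 367., -119.])]
```

```bash
python3 - <<'E'
from h import *
import pickle
from scipy.optimize import least_squares as ls
ims=pickle.load(open('ims1.pkl','rb'))
rot=lambda a:np.array([[np.cos(a),-np.sin(a)],[np.sin(a),np.cos(a)]])
def W(p,l): return np.r_[p[:2]+rot(p[2])@np.array(l[:2]),l[2]]
H=.09
for F in (.0,.015):
    cab=[('scene',(.2,-.145,H),146.8,174),('scene',(F,.145,H),269.2,225.3),('scene',(.2,.145,H),185.4,252.3),
    ('scene',(F,-.145,H),221.2,151.6),('scene',(.2,.145,0),192.3,281.5),('scene',(F,.145,0),269.2,252.7),
    ('side',(.2,-.145,H),339.2,148.4),('side',(F,-.145,H),391.2,168.8),('side',(F,.145,H),329.2,218.8),('side',(.2,.145,H),271.6,192.8),
    ('side',(F,.145,0),329.2,246.8),('side',(.2,.145,0),273.2,220)]
    hd=[('scene',-.06,255.2,177.2),('scene',.06,276,205.2),('side',.06,366,222.4),('side',-.06,392.4,200),('wrist',.06,295,393)]
    def f(p): return np.concatenate([proj(ims[c],W(p,l))-[u,v] for c,l,u,v in cab]+[proj(ims[c],W(p,(-p[3]-.05+F,y,.052)))-[u,v] for c,y,u,v in hd])
    r=ls(f,[.63,-.2,0,.005],loss='soft_l1');print(r.x.round(4),r.cost);print(r.fun.round(1))
    p=r.x;print('handle',W(p,(-p[3]-.05+F,0,.052)))
E
```

```text
[ 0.6205 -0.2052  0.0039 -0.0044] 42.665888025754306
[-4.2 -1.8  1.5 -3.  -5.8  1.6  2.  -2.9 -5.4  0.9  3.8 -1.7 -2.2 -1.4
  3.8 -0.   0.9  1.4 -2.8 -1.6  1.1  1.9 -1.4 -1.1 -0.3 -2.2 -1.  -0.5
 -0.3  0.1 -0.9  0.3 -1.1 -3.7]
handle [ 0.57489562 -0.20537177  0.052     ]
[ 0.6112 -0.2045  0.0114  0.0012] 15.437827446090541
[-0.5 -2.3 -0.4 -2.  -0.5  0.6 -0.5 -2.  -0.3 -0.1  2.1 -0.8 -0.4 -0.3
  1.6 -0.7 -0.8  0.8 -0.4  0.1 -0.6  1.3  0.9  0.7 -0.4 -2.  -0.8 -0.4
 -0.3  0.2 -1.2  0.3 -1.3 -3.9]
handle [ 0.57503441 -0.20490018  0.052     ]
```

Emit:
{"method": "jog_arm", "body": {"increments": [{"tx": -40, "ty": -3, "tz": 0, "wx": 0, "wy": 0, "wz": 0, "gripper": 0.25}, {"tx": -80, "ty": -6, "tz": 0, "wx": 0, "wy": 0, "wz": 0, "gripper": 0.25}, {"tx": -120, "ty": -9, "tz": 10, "wx": 0, "wy": 0, "wz": 0, "gripper": 0.25}, {"tx": -160, "ty": -12, "tz": 20, "wx": 0, "wy": 0, "wz": 0, "gripper": 0.25}, {"tx": -200, "ty": -15, "tz": 30, "wx": 0, "wy": 0, "wz": 0, "gripper": 0.25}]}}

```text
time: 2.78
position: [0.5863, -0.0604, 0.3344]
tool_rot: [-2.224, -2.219, 0.002]
ft_force: [0.7, -1.3, -0.5]
grip_width: 0.708
grip_force: 0.0
```

Emit:
{"method": "jog_arm", "body": {"increments": [{"tx": -35, "ty": -4, "tz": 20, "wx": 0, "wy": 0, "wz": 0, "gripper": 0.25}, {"tx": -70, "ty": -8, "tz": 40, "wx": 0, "wy": 0, "wz": 0, "gripper": 0.25}, {"tx": -105, "ty": -12, "tz": 60, "wx": 0, "wy": 0, "wz": 0, "gripper": 0.25}, {"tx": -140, "ty": -12, "tz": 80, "wx": 0, "wy": 0, "wz": 0, "gripper": 0.25}, {"tx": -154, "ty": -12, "tz": 100, "wx": 0, "wy": 0, "wz": 0, "gripper": 0.25}]}}

```text
time: 3.2
position: [0.572, -0.2194, 0.2336]
tool_rot: [2.232, 2.21, -0.008]
ft_force: [-0.7, -0.9, 0.0]
grip_width: 0.328
grip_force: 0.0
```

```bash
python3 - <<'E'
from h import *
im=shot('wrist');im=shot('wrist','wrist3.png')
s=ctrl.get_state();print(s['position'],s['tool_rot'],s['grip_width'],s['time'])
print(tool((.575,-.205,.04)).round(1))
E
```

```text
[ 0.57056703 -0.21643642  0.23031222] [-2.22709477 -2.20626119  0.01085035] 0.28227614695577785 3.3
[ 11.5   6.2 190.3]
```

View pics/wrist3.png

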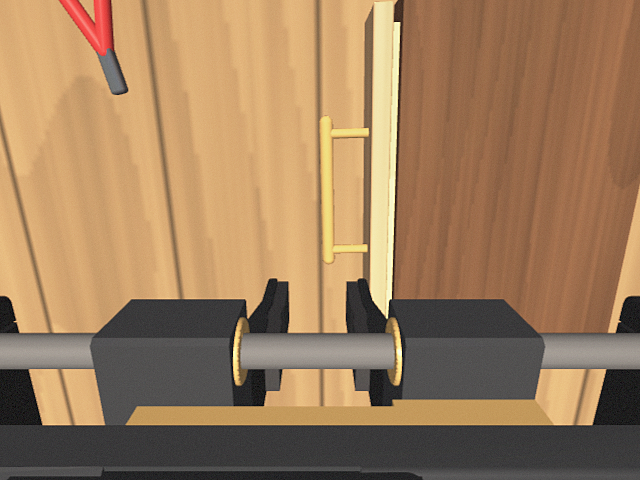

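The bar shows at (326,119) to (329,260), in front of the pale front board.

```bash
python3 - <<'E'
from h import *
im=shot('wrist')
a,b=at(im,326,119,.052),at(im,329,261,.052);print(a,b,(a+b)/2)
m=(a+b)/2;m[2]=.04
s=ctrl.get_state();print(s['position'],s['tool_rot'],s['qd'].round(3));print(tool(m).round(1),'x', R.from_rotvec(s['tool_rot']).as_matrix().round(3))
E
```

```text
[ 0.57752166 -0.13794322  0.052     ] [ 0.5800197  -0.26375135  0.052     ] [ 0.57877068 -0.20084729  0.052     ]
[ 0.57255962 -0.21326398  0.23273447] [-2.22399467 -2.2120023   0.00552018] [-0.039 -0.033 -0.052 -0.05  -0.02   0.014 -0.006]
[ 12.3   7.3 192.7] x [[ 0.005  1.    -0.006]
 [ 1.    -0.005  0.001]
 [ 0.001 -0.006 -1.   ]]
```

Emit:
{"method": "jog_arm", "body": {"increments": [{"tx": 10, "ty": 5, "tz": 40, "wx": 0, "wy": 0, "wz": 0, "gripper": 0.25}, {"tx": 10, "ty": 5, "tz": 80, "wx": 0, "wy": 0, "wz": 0, "gripper": 0.25}, {"tx": 10, "ty": 5, "tz": 110, "wx": 0, "wy": 0, "wz": 0, "gripper": 0.25}, {"tx": 10, "ty": 5, "tz": 120, "wx": 0, "wy": 0, "wz": 0, "gripper": 0.25}, {"tx": 10, "ty": 5, "tz": 120, "wx": 0, "wy": 0, "wz": 0, "gripper": 0.25}]}}

```text
time: 3.77
position: [0.5788, -0.1988, 0.1136]
tool_rot: [-2.216, -2.22, 0.003]
ft_force: [-0.0, 0.0, 1.0]
grip_width: 0.251
grip_force: 0.0
```

```bash
python3 - <<'E'
from h import *
s=ctrl.get_state();print(s['position'],s['tool_rot'],s['qd'].round(3));print(tool((.577,-.203,.04)).round(1))
E
```

```text
[ 0.57881943 -0.19882669  0.1136385 ] [-2.21627102 -2.2200932   0.00312353] [ 0.004 -0.043  0.008 -0.072  0.001  0.028 -0.002]
[-4.3 -1.5 73.6]
```

Emit:
{"method": "jog_arm", "body": {"increments": [{"tx": -2, "ty": -1, "tz": 25, "wx": 0, "wy": 0, "wz": 0, "gripper": 0.25}, {"tx": -4, "ty": -1, "tz": 45, "wx": 0, "wy": 0, "wz": 0, "gripper": 0.25}, {"tx": -4, "ty": -1, "tz": 65, "wx": 0, "wy": 0, "wz": 0, "gripper": 0.25}, {"tx": -4, "ty": -1, "tz": 73, "wx": 0, "wy": 0, "wz": 0, "gripper": 0.25}, {"tx": -4, "ty": -1, "tz": 73, "wx": 0, "wy": 0, "wz": 0, "gripper": 0.25}]}}

```text
time: 4.18
position: [0.5795, -0.2042, 0.0432]
tool_rot: [-2.221, -2.222, 0.0]
ft_force: [-0.5, 0.1, 0.0]
grip_width: 0.248
grip_force: 0.0
```

Emit:
{"method": "jog_arm", "body": {"grip_force": 20, "increments": [{"tx": 0, "ty": 0, "tz": 0, "wx": 0, "wy": 0, "wz": 0, "gripper": 0}, {"tx": 0, "ty": 0, "tz": 0, "wx": 0, "wy": 0, "wz": 0, "gripper": 0}, {"tx": 0, "ty": 0, "tz": 0, "wx": 0, "wy": 0, "wz": 0, "gripper": 0}, {"tx": 0, "ty": 0, "tz": 0, "wx": 0, "wy": 0, "wz": 0, "gripper": 0}, {"tx": 0, "ty": 0, "tz": 0, "wx": 0, "wy": 0, "wz": 0, "gripper": 0}]}}

```text
time: 4.6
position: [0.5806, -0.2049, 0.045]
tool_rot: [2.219, 2.22, 0.003]
ft_force: [-1.1, 1.0, 5.3]
grip_width: 0.117
grip_force: 20.0
```

Emit:
{"method": "jog_arm", "body": {"increments": [{"tx": 0, "ty": -15, "tz": 0, "wx": 0, "wy": 0, "wz": 0, "gripper": 0}, {"tx": 0, "ty": -40, "tz": 0, "wx": 0, "wy": 0, "wz": 0, "gripper": 0}, {"tx": 0, "ty": -65, "tz": 0, "wx": 0, "wy": 0, "wz": 0, "gripper": 0}, {"tx": 0, "ty": -90, "tz": 0, "wx": 0, "wy": 0, "wz": 0, "gripper": 0}, {"tx": 0, "ty": -110, "tz": 0, "wx": 0, "wy": 0, "wz": 0, "gripper": 0}]}}

```text
time: 5.02
position: [0.47, -0.2065, 0.045]
tool_rot: [2.218, 2.217, 0.002]
ft_force: [1.2, -2.6, 4.2]
grip_width: 0.115
grip_force: 20.0
```

Emit:
{"method": "jog_arm", "body": {"increments": [{"tx": 0, "ty": -6, "tz": 0, "wx": 0, "wy": 0, "wz": 0, "gripper": 0}, {"tx": 0, "ty": -12, "tz": 0, "wx": 0, "wy": 0, "wz": 0, "gripper": 0}, {"tx": 0, "ty": -17, "tz": 0, "wx": 0, "wy": 0, "wz": 0, "gripper": 0}, {"tx": 0, "ty": -21, "tz": 0, "wx": 0, "wy": 0, "wz": 0, "gripper": 0}, {"tx": 0, "ty": -25, "tz": 0, "wx": 0, "wy": 0, "wz": 0, "gripper": 0}]}}

```text
time: 5.43
position: [0.4473, -0.2069, 0.045]
tool_rot: [2.216, 2.216, 0.004]
ft_force: [12.7, -4.5, -4.6]
grip_width: 0.115
grip_force: 20.0
```

The pull force has risen to 12.7 N, so the drawer is at its stop. I'll release the bar, lift and look into the drawer.

Emit:
{"method": "jog_arm", "body": {"increments": [{"tx": 0, "ty": 2, "tz": 0, "wx": 0, "wy": 0, "wz": 0, "gripper": 0.25}, {"tx": 0, "ty": 2, "tz": 0, "wx": 0, "wy": 0, "wz": 0, "gripper": 0.25}, {"tx": 0, "ty": 2, "tz": -20, "wx": 0, "wy": 0, "wz": 0, "gripper": 0.25}, {"tx": 0, "ty": 2, "tz": -60, "wx": 0, "wy": 0, "wz": 0, "gripper": 0.25}, {"tx": 0, "ty": 2, "tz": -100, "wx": 0, "wy": 0, "wz": 0, "gripper": 0.25}]}}

```text
time: 5.85
position: [0.4442, -0.2031, 0.1419]
tool_rot: [-2.216, -2.218, 0.004]
ft_force: [1.9, 0.3, 0.5]
grip_width: 0.244
grip_force: 0.0
```

Emit:
{"method": "jog_arm", "body": {"increments": [{"tx": 0, "ty": 40, "tz": -20, "wx": 0, "wy": 0, "wz": 0, "gripper": 0.4}, {"tx": 20, "ty": 70, "tz": -50, "wx": 0, "wy": 0, "wz": 0, "gripper": 0.4}, {"tx": 50, "ty": 90, "tz": -80, "wx": 0, "wy": 0, "wz": 0, "gripper": 0.4}, {"tx": 75, "ty": 110, "tz": -110, "wx": 0, "wy": 0, "wz": 0, "gripper": 0.4}, {"tx": 75, "ty": 110, "tz": -130, "wx": 0, "wy": 0, "wz": 0, "gripper": 0.4}]}}

```text
time: 6.27
position: [0.5579, -0.1232, 0.2725]
tool_rot: [-2.21, -2.226, -0.002]
ft_force: [-0.2, 1.1, -1.0]
grip_width: 0.394
grip_force: 0.0
```

```bash
python3 - <<'E'
from h import *
im=shot('wrist');im=shot('wrist','wrist4.png')
s=ctrl.get_state();print(s['position'],s['tool_rot'],s['time'])
for c in ['wrist','scene','side']: shot(c,c+'4.png');print(c,[(np.round(d['bbox'],1).tolist(),round(d['conf'],2)) for d in vision.spot_in(c,'handle1')])
import pickle;pickle.dump(im,open('im4.pkl','wb'))
E
```

```text
[ 0.56001961 -0.12561205  0.27743131] [2.21090961 2.22545135 0.00876489] 6.3667
wrist [([278.5, 320.8, 354.2, 333.5], 0.81)]
scene [([245.3, 166.7, 276.7, 182.0], 0.71), ([260.7, 191.4, 289.2, 212.3], 0.67), ([269.2, 204.2, 304.4, 220.8], 0.49)]
side [([360.2, 216.9, 392.7, 231.8], 0.67), ([354.6, 226.2, 380.2, 242.6], 0.56), ([386.1, 198.4, 414.4, 211.5], 0.49), ([138.3, 287.5, 308.7, 437.6], 0.3)]
```

View pics/wrist4.png

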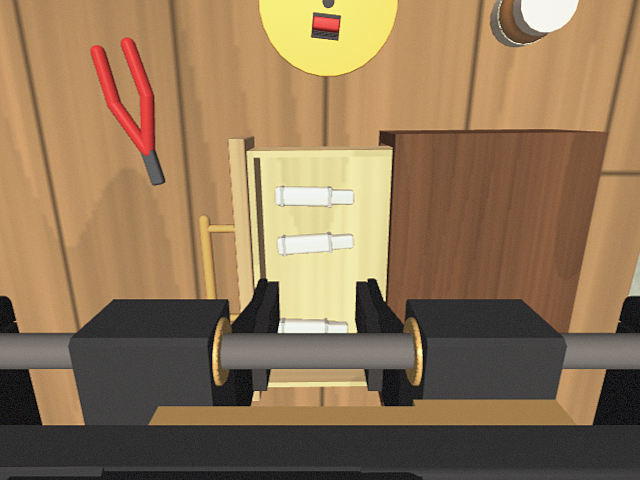

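The drawer holds three handles: wrist pixels (315,197), (316,244) and (313,328). The slot at about row 288 is empty. The scene and side detections also give three.

Emit:
{"method": "jog_arm", "body": {"increments": [{"tx": 0, "ty": 0, "tz": 0, "wx": 0, "wy": 0, "wz": 0.12, "gripper": 0.4}, {"tx": 0, "ty": 0, "tz": 0, "wx": 0, "wy": 0, "wz": 0.24, "gripper": 0.4}, {"tx": 0, "ty": 0, "tz": 0, "wx": 0, "wy": 0, "wz": 0.36, "gripper": 0.4}, {"tx": 0, "ty": 0, "tz": 0, "wx": 0, "wy": 0, "wz": 0.48, "gripper": 0.4}, {"tx": 0, "ty": 0, "tz": 0, "wx": 0, "wy": 0, "wz": 0.6, "gripper": 0.4}]}}

```text
time: 7.08
position: [0.5553, -0.1302, 0.2718]
tool_rot: [-2.783, -1.455, 0.003]
ft_force: [0.2, -0.1, 0.3]
grip_width: 0.398
grip_force: 0.0
```

Emit:
{"method": "jog_arm", "body": {"increments": [{"tx": 0, "ty": 0, "tz": 0, "wx": 0, "wy": 0, "wz": 0.12, "gripper": 0.4}, {"tx": 0, "ty": 0, "tz": 0, "wx": 0, "wy": 0, "wz": 0.24, "gripper": 0.4}, {"tx": 0, "ty": 0, "tz": 0, "wx": 0, "wy": 0, "wz": 0.36, "gripper": 0.4}, {"tx": 0, "ty": 0, "tz": 0, "wx": 0, "wy": 0, "wz": 0.48, "gripper": 0.4}, {"tx": 0, "ty": 0, "tz": 0, "wx": 0, "wy": 0, "wz": 0.6, "gripper": 0.4}]}}

```text
time: 7.5
position: [0.5553, -0.1302, 0.2718]
tool_rot: [-3.089, -0.568, 0.003]
ft_force: [0.2, 0.4, -0.9]
grip_width: 0.398
grip_force: 0.0
```

Emit:
{"method": "jog_arm", "body": {"increments": [{"tx": 0, "ty": 0, "tz": 0, "wx": 0, "wy": 0, "wz": 0.12, "gripper": 0.4}, {"tx": 0, "ty": 0, "tz": 0, "wx": 0, "wy": 0, "wz": 0.24, "gripper": 0.4}, {"tx": 0, "ty": 0, "tz": 0, "wx": 0, "wy": 0, "wz": 0.37, "gripper": 0.4}, {"tx": 0, "ty": 0, "tz": 0, "wx": 0, "wy": 0, "wz": 0.37, "gripper": 0.4}, {"tx": 0, "ty": 0, "tz": 0, "wx": 0, "wy": 0, "wz": 0.37, "gripper": 0.4}]}}

```text
time: 7.92
position: [0.5556, -0.13, 0.2721]
tool_rot: [-3.141, -0.005, 0.002]
ft_force: [-0.1, 0.3, -0.4]
grip_width: 0.404
grip_force: 0.0
```

```bash
cat >> h.py <<'E'
def yawerr(a):
    "wz to bring tool y onto world direction angle a (mod pi)"
    y=R.from_rotvec(ctrl.get_state()['tool_rot']).as_matrix()[:,1];d=np.arctan2(y[1],y[0])-a
    return (d+np.pi/2)%np.pi-np.pi/2   # tool z is down: +wz turns clockwise
E
python3 - <<'E'
from h import *
import pickle
im=pickle.load(open('im4.pkl','rb'))
hsv=cv2.cvtColor(im['color'],cv2.COLOR_BGR2HSV)
m=cv2.inRange(hsv,(0,0,150),(180,45,255));
n,l,st,ce=cv2.connectedComponentsWithStats(m)
for i in range(1,n):
    x,y,w,h,a=st[i]
    if a>150 and 250<x<300 and 170<y<345:
        v,u=np.nonzero(l==i);P=np.array([at(im,float(p),float(q),.034)[:2] for p,q in zip(u,v)])
        C,S,A=cv2.minAreaRect(P.astype(np.float32));e=np.linalg.eigh(np.cov(P.T))[1][:,1]
        print(st[i],np.round(C,4),np.round(S,4),round(np.arctan(e[1]/e[0]),3))
s=ctrl.get_state();print(s['position'],R.from_rotvec(s['tool_rot']).as_matrix().round(3),s['joint_positions'].round(2),yawerr(np.pi/2))
E
```

```text
[ 274  188   78   22 1365] [ 0.5591 -0.1251] [0.0214 0.0816] -0.012
[ 276  235   76   23 1269] [ 0.5603 -0.1771] [0.0824 0.0231] 0.075
[278 319  68  14 764] [ 0.5587 -0.2753] [0.0786 0.017 ] -0.017
[ 0.55556894 -0.12998948  0.27214413] [[ 1.     0.003 -0.001]
 [ 0.003 -1.     0.   ]
 [-0.001 -0.    -1.   ]] [ 0.09  0.13  0.1   1.58 -0.01  1.43 -1.37] 0.0030656206374173323
```

Emit:
{"method": "jog_arm", "body": {"increments": [{"tx": 0, "ty": -5, "tz": 40, "wx": 0, "wy": 0, "wz": 0, "gripper": 0.4}, {"tx": 0, "ty": -5, "tz": 80, "wx": 0, "wy": 0, "wz": 0, "gripper": 0.4}, {"tx": 0, "ty": -5, "tz": 120, "wx": 0, "wy": 0, "wz": 0, "gripper": 0.4}, {"tx": 0, "ty": -5, "tz": 160, "wx": 0, "wy": 0, "wz": 0, "gripper": 0.4}, {"tx": 0, "ty": -5, "tz": 195, "wx": 0, "wy": 0, "wz": 0, "gripper": 0.4}]}}

```text
time: 8.33
position: [0.5548, -0.1246, 0.0752]
tool_rot: [-3.141, -0.006, 0.003]
ft_force: [-0.3, 0.5, -0.2]
grip_width: 0.397
grip_force: 0.0
```

Emit:
{"method": "jog_arm", "body": {"increments": [{"tx": 0, "ty": 0, "tz": 0, "wx": 0, "wy": 0, "wz": 0, "gripper": 0.4}, {"tx": 0, "ty": 0, "tz": 0, "wx": 0, "wy": 0, "wz": 0, "gripper": 0.4}, {"tx": 0, "ty": 0, "tz": 0, "wx": 0, "wy": 0, "wz": 0, "gripper": 0.4}, {"tx": 0, "ty": 0, "tz": 0, "wx": 0, "wy": 0, "wz": 0, "gripper": 0.4}, {"tx": 0, "ty": 0, "tz": 0, "wx": 0, "wy": 0, "wz": 0, "gripper": 0.4}]}}

```text
time: 8.75
position: [0.5583, -0.1251, 0.0808]
tool_rot: [3.141, 0.002, 0.008]
ft_force: [0.1, 0.6, 0.5]
grip_width: 0.399
grip_force: 0.0
```

Emit:
{"method": "jog_arm", "body": {"increments": [{"tx": -2, "ty": 0, "tz": 20, "wx": 0, "wy": 0, "wz": 0, "gripper": 0.4}, {"tx": -2, "ty": 0, "tz": 40, "wx": 0, "wy": 0, "wz": 0, "gripper": 0.4}, {"tx": -2, "ty": 0, "tz": 48, "wx": 0, "wy": 0, "wz": 0, "gripper": 0.4}, {"tx": -2, "ty": 0, "tz": 50, "wx": 0, "wy": 0, "wz": 0, "gripper": 0.4}, {"tx": -2, "ty": 0, "tz": 50, "wx": 0, "wy": 0, "wz": 0, "gripper": 0.4}]}}

```text
time: 9.17
position: [0.5546, -0.1247, 0.0285]
tool_rot: [3.141, 0.002, 0.001]
ft_force: [0.2, -0.2, 0.3]
grip_width: 0.4
grip_force: 0.0
```

Emit:
{"method": "jog_arm", "body": {"increments": [{"tx": 0, "ty": 0, "tz": 0, "wx": 0, "wy": 0, "wz": 0, "gripper": 0.4}, {"tx": 0, "ty": 0, "tz": 0, "wx": 0, "wy": 0, "wz": 0, "gripper": 0.4}, {"tx": 0, "ty": 0, "tz": 0, "wx": 0, "wy": 0, "wz": 0, "gripper": 0.4}, {"tx": 0, "ty": 0, "tz": 0, "wx": 0, "wy": 0, "wz": 0, "gripper": 0.4}, {"tx": 0, "ty": 0, "tz": 0, "wx": 0, "wy": 0, "wz": 0, "gripper": 0.4}]}}

```text
time: 9.58
position: [0.5545, -0.1247, 0.0284]
tool_rot: [3.141, 0.001, 0.001]
ft_force: [-0.7, -0.2, -0.9]
grip_width: 0.4
grip_force: 0.0
```

Emit:
{"method": "jog_arm", "body": {"grip_force": 30, "increments": [{"tx": 0, "ty": 0, "tz": 3, "wx": 0, "wy": 0, "wz": 0, "gripper": 0.4}, {"tx": 0, "ty": 0, "tz": 3, "wx": 0, "wy": 0, "wz": 0, "gripper": 0}, {"tx": 0, "ty": 0, "tz": 3, "wx": 0, "wy": 0, "wz": 0, "gripper": 0}, {"tx": 0, "ty": 0, "tz": 3, "wx": 0, "wy": 0, "wz": 0, "gripper": 0}, {"tx": 0, "ty": 0, "tz": 3, "wx": 0, "wy": 0, "wz": 0, "gripper": 0}]}}

```text
time: 10.0
position: [0.5541, -0.1247, 0.0249]
tool_rot: [3.141, 0.001, -0.0]
ft_force: [0.0, -0.3, -0.6]
grip_width: 0.223
grip_force: 30.0
```

Emit:
{"method": "jog_arm", "body": {"increments": [{"tx": 0, "ty": 0, "tz": -20, "wx": 0, "wy": 0, "wz": 0, "gripper": 0}, {"tx": 0, "ty": 0, "tz": -55, "wx": 0, "wy": 0, "wz": 0, "gripper": 0}, {"tx": 0, "ty": 0, "tz": -95, "wx": 0, "wy": 0, "wz": 0, "gripper": 0}, {"tx": 0, "ty": 0, "tz": -135, "wx": 0, "wy": 0, "wz": 0, "gripper": 0}, {"tx": 0, "ty": 0, "tz": -175, "wx": 0, "wy": 0, "wz": 0, "gripper": 0}]}}

```text
time: 10.42
position: [0.5536, -0.1246, 0.2016]
tool_rot: [-3.142, -0.001, 0.001]
ft_force: [0.2, -0.4, -1.1]
grip_width: 0.226
grip_force: 30.0
```

Emit:
{"method": "jog_arm", "body": {"increments": [{"tx": 2, "ty": -40, "tz": -5, "wx": 0, "wy": 0, "wz": 0, "gripper": 0}, {"tx": 5, "ty": -80, "tz": -10, "wx": 0, "wy": 0, "wz": 0, "gripper": 0}, {"tx": 8, "ty": -120, "tz": -15, "wx": 0, "wy": 0, "wz": 0, "gripper": 0}, {"tx": 10, "ty": -160, "tz": -20, "wx": 0, "wy": 0, "wz": 0, "gripper": 0}, {"tx": 12, "ty": -200, "tz": -25, "wx": 0, "wy": 0, "wz": 0, "gripper": 0}]}}

```text
time: 10.83
position: [0.5657, 0.0772, 0.2253]
tool_rot: [-3.142, -0.001, -0.0]
ft_force: [1.7, -0.0, -0.8]
grip_width: 0.224
grip_force: 30.0
```

Emit:
{"method": "jog_arm", "body": {"increments": [{"tx": 0, "ty": -40, "tz": 0, "wx": 0, "wy": 0, "wz": 0, "gripper": 0}, {"tx": 2, "ty": -80, "tz": 0, "wx": 0, "wy": 0, "wz": 0, "gripper": 0}, {"tx": 5, "ty": -120, "tz": 0, "wx": 0, "wy": 0, "wz": 0, "gripper": 0}, {"tx": 5, "ty": -160, "tz": 0, "wx": 0, "wy": 0, "wz": 0, "gripper": 0}, {"tx": 5, "ty": -180, "tz": 0, "wx": 0, "wy": 0, "wz": 0, "gripper": 0}]}}

```text
time: 11.25
position: [0.569, 0.2622, 0.2245]
tool_rot: [-3.138, -0.011, 0.002]
ft_force: [-0.6, 0.9, -0.2]
grip_width: 0.224
grip_force: 30.0
```

```bash
python3 - <<'E'
from h import *
im=shot('wrist');im=shot('wrist','wrist5.png')
import pickle;pickle.dump(im,open('im5.pkl','wb'))
s=ctrl.get_state();print(s['position'],R.from_rotvec(s['tool_rot']).as_matrix().round(3).tolist(),s['grip_width'])
print(tool((.570,.369,.13)))
E
```

```text
[0.56868118 0.26190665 0.22419372] [[1.0, 0.01, -0.002], [0.01, -1.0, 0.003], [-0.002, -0.003, -1.0]] 0.22238663775781078
[   2.53686447 -106.80510256   94.49559196]
```

View pics/wrist5.png

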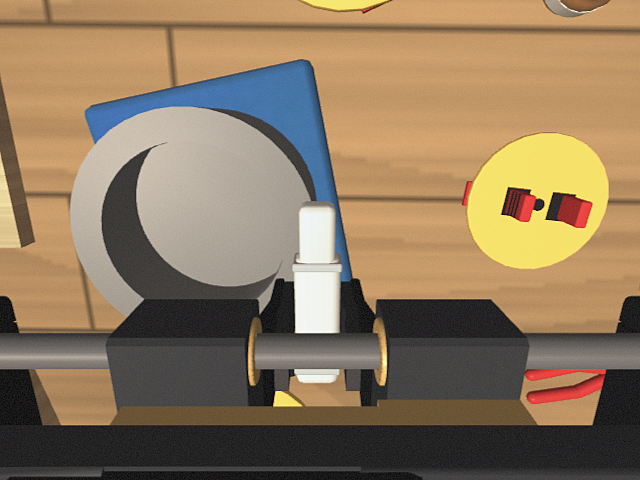

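The bowl rim's outer edge runs through about (70,215), (100,140), (185,106) and (295,155). The handle is held straight at (317,290).

```bash
python3 - <<'E'
from h import *
import pickle
from scipy.optimize import least_squares as ls
im=pickle.load(open('im5.pkl','rb'))
g=cv2.GaussianBlur(im['color'],(3,3),0).astype(float)
# outer rim edge: walk outward from predicted centre along world radius, detect wood/blue (saturated) start
hsv=cv2.cvtColor(im['color'],cv2.COLOR_BGR2HSV)
P=[]
for t in np.linspace(0,2*np.pi,90,endpoint=False):
    for r in np.arange(.066,.092,.0004):
        u,v=proj(im,(.574+r*np.cos(t),.345+r*np.sin(t),.148))
        if not(5<u<300 and 5<v<290): break
        if hsv[int(round(v)),int(round(u)),1]>90:
            P.append((.574+r*np.cos(t),.345+r*np.sin(t)));break
P=np.array(P);f=lambda p:np.hypot(*(P-p[:2]).T)-p[2]
r=ls(f,[.574,.345,.078],loss='soft_l1',f_scale=.001);print(len(P),r.x,np.abs(r.fun).max());
r=ls(lambda p:f([*p,.078]),[.574,.345],loss='soft_l1',f_scale=.001);print(r.x)
E
```

```text
43 [0.57281441 0.3400332  0.08289319] 0.002649209289144666
[0.57668899 0.34426628]
```

Emit:
{"method": "jog_arm", "body": {"increments": [{"tx": 1, "ty": -40, "tz": 0, "wx": 0, "wy": 0, "wz": 0, "gripper": 0}, {"tx": 2, "ty": -80, "tz": 0, "wx": 0, "wy": 0, "wz": 0, "gripper": 0}, {"tx": 3, "ty": -104, "tz": 0, "wx": 0, "wy": 0, "wz": 0, "gripper": 0}, {"tx": 3, "ty": -104, "tz": 10, "wx": 0, "wy": 0, "wz": 0, "gripper": 0}, {"tx": 3, "ty": -104, "tz": 25, "wx": 0, "wy": 0, "wz": 0, "gripper": 0}]}}

```text
time: 11.77
position: [0.574, 0.3612, 0.2007]
tool_rot: [-3.14, -0.005, -0.003]
ft_force: [0.6, -1.3, -1.0]
grip_width: 0.23
grip_force: 30.0
```

Emit:
{"method": "jog_arm", "body": {"increments": [{"tx": 0, "ty": 0, "tz": 30, "wx": 0, "wy": 0, "wz": 0, "gripper": 0}, {"tx": 0, "ty": 0, "tz": 65, "wx": 0, "wy": 0, "wz": 0, "gripper": 0}, {"tx": 0, "ty": 0, "tz": 95, "wx": 0, "wy": 0, "wz": 0, "gripper": 0}, {"tx": 0, "ty": 0, "tz": 105, "wx": 0, "wy": 0, "wz": 0, "gripper": 0}, {"tx": 0, "ty": 0, "tz": 105, "wx": 0, "wy": 0, "wz": 0, "gripper": 0}]}}

```text
time: 12.18
position: [0.5722, 0.3563, 0.091]
tool_rot: [3.137, -0.001, -0.009]
ft_force: [-0.2, 0.2, -0.6]
grip_width: 0.225
grip_force: 30.0
```

Emit:
{"method": "jog_arm", "body": {"increments": [{"tx": 0, "ty": 0, "tz": 3, "wx": 0, "wy": 0, "wz": 0, "gripper": 0}, {"tx": 0, "ty": 0, "tz": 3, "wx": 0, "wy": 0, "wz": 0, "gripper": 0}, {"tx": 0, "ty": 0, "tz": 3, "wx": 0, "wy": 0, "wz": 0, "gripper": 0.33}, {"tx": 0, "ty": 0, "tz": 3, "wx": 0, "wy": 0, "wz": 0, "gripper": 0.33}, {"tx": 0, "ty": 0, "tz": 3, "wx": 0, "wy": 0, "wz": 0, "gripper": 0.33}]}}

```text
time: 12.6
position: [0.5747, 0.36, 0.0938]
tool_rot: [-3.14, -0.001, -0.004]
ft_force: [0.3, -0.1, -1.0]
grip_width: 0.317
grip_force: 0.0
```

Emit:
{"method": "jog_arm", "body": {"increments": [{"tx": 0, "ty": 0, "tz": -30, "wx": 0, "wy": 0, "wz": 0, "gripper": 0.33}, {"tx": 0, "ty": 0, "tz": -70, "wx": 0, "wy": 0, "wz": 0, "gripper": 0.33}, {"tx": 0, "ty": 0, "tz": -110, "wx": 0, "wy": 0, "wz": 0, "gripper": 0.33}, {"tx": 0, "ty": 20, "tz": -130, "wx": 0, "wy": 0, "wz": 0, "gripper": 0.4}, {"tx": 0, "ty": 60, "tz": -130, "wx": 0, "wy": 0, "wz": 0, "gripper": 0.4}]}}

```text
time: 13.02
position: [0.5745, 0.3075, 0.2297]
tool_rot: [-3.131, -0.016, -0.016]
ft_force: [0.4, 0.2, 0.4]
grip_width: 0.377
grip_force: 0.0
```

Emit:
{"method": "jog_arm", "body": {"increments": [{"tx": 0, "ty": 40, "tz": 0, "wx": 0, "wy": 0, "wz": -0.03, "gripper": 0.4}, {"tx": 0, "ty": 80, "tz": 0, "wx": 0, "wy": 0, "wz": -0.06, "gripper": 0.4}, {"tx": -5, "ty": 120, "tz": 0, "wx": 0, "wy": 0, "wz": -0.075, "gripper": 0.4}, {"tx": -10, "ty": 160, "tz": 0, "wx": 0, "wy": 0, "wz": -0.075, "gripper": 0.4}, {"tx": -10, "ty": 200, "tz": 0, "wx": 0, "wy": 0, "wz": -0.075, "gripper": 0.4}]}}

```text
time: 13.43
position: [0.5633, 0.0978, 0.2232]
tool_rot: [-3.139, -0.12, -0.003]
ft_force: [0.8, -0.2, 0.9]
grip_width: 0.406
grip_force: 0.0
```

Emit:
{"method": "jog_arm", "body": {"increments": [{"tx": 0, "ty": 40, "tz": 0, "wx": 0, "wy": 0, "wz": 0, "gripper": 0.4}, {"tx": 0, "ty": 80, "tz": 0, "wx": 0, "wy": 0, "wz": 0, "gripper": 0.4}, {"tx": 0, "ty": 120, "tz": 0, "wx": 0, "wy": 0, "wz": 0, "gripper": 0.4}, {"tx": 0, "ty": 160, "tz": 0, "wx": 0, "wy": 0, "wz": 0, "gripper": 0.4}, {"tx": 0, "ty": 200, "tz": 0, "wx": 0, "wy": 0, "wz": 0, "gripper": 0.4}]}}

```text
time: 13.85
position: [0.5793, -0.1019, 0.2233]
tool_rot: [3.139, 0.12, 0.004]
ft_force: [1.1, 0.6, 0.2]
grip_width: 0.399
grip_force: 0.0
```

```bash
python3 - <<'E'
from h import *
s=ctrl.get_state();print(s['position'],yawerr(np.pi/2+.075));print(tool((.556,-.1775,.08)).round(1))
im=shot('scene','scene6.png');shot('side','side6.png')
for c in('scene','side'): print([(np.round(d['bbox']).tolist(),round(d['conf'],2)) for d in vision.spot_in(c,'handle1')])
E
```

```text
[ 0.57934127 -0.10190109  0.22328389] 0.0011944831036023729
[-29.4  73.5 143.2]
[([246.0, 168.0, 276.0, 181.0], 0.76), ([262.0, 191.0, 288.0, 214.0], 0.59), ([387.0, 363.0, 417.0, 376.0], 0.5)]
[([362.0, 222.0, 390.0, 230.0], 0.71), ([140.0, 284.0, 309.0, 436.0], 0.57), ([188.0, 332.0, 211.0, 344.0], 0.54)]
```

Handle A is in the bowl. Now handle B.

Emit:
{"method": "jog_arm", "body": {"increments": [{"tx": -15, "ty": 37, "tz": 0, "wx": 0, "wy": 0, "wz": 0, "gripper": 0.4}, {"tx": -29, "ty": 73, "tz": 10, "wx": 0, "wy": 0, "wz": 0, "gripper": 0.4}, {"tx": -29, "ty": 73, "tz": 50, "wx": 0, "wy": 0, "wz": 0, "gripper": 0.4}, {"tx": -29, "ty": 73, "tz": 90, "wx": 0, "wy": 0, "wz": 0, "gripper": 0.4}, {"tx": -29, "ty": 73, "tz": 130, "wx": 0, "wy": 0, "wz": 0, "gripper": 0.4}]}}

```text
time: 14.47
position: [0.5569, -0.1737, 0.092]
tool_rot: [-3.139, -0.121, -0.006]
ft_force: [1.5, 0.2, -1.2]
grip_width: 0.398
grip_force: 0.0
```

Emit:
{"method": "jog_arm", "body": {"increments": [{"tx": 0, "ty": 0, "tz": 13, "wx": 0, "wy": 0, "wz": 0, "gripper": 0.4}, {"tx": 0, "ty": 0, "tz": 13, "wx": 0, "wy": 0, "wz": 0, "gripper": 0.4}, {"tx": 0, "ty": 0, "tz": 13, "wx": 0, "wy": 0, "wz": 0, "gripper": 0.4}, {"tx": 0, "ty": 0, "tz": 13, "wx": 0, "wy": 0, "wz": 0, "gripper": 0.4}, {"tx": 0, "ty": 0, "tz": 13, "wx": 0, "wy": 0, "wz": 0, "gripper": 0.4}]}}

```text
time: 14.88
position: [0.5582, -0.1752, 0.0821]
tool_rot: [3.138, 0.12, 0.008]
ft_force: [-0.1, -1.4, -0.3]
grip_width: 0.4
grip_force: 0.0
```

```bash
python3 - <<'E'
from h import *
s=ctrl.get_state();print(s['position'],yawerr(np.pi/2+.075));print(tool((.556,-.1775,.025)).round(1))
E
```

```text
[ 0.55817891 -0.1751868   0.08207318] 0.0015317775112135834
[-2.6  2.1 57.1]
```

Emit:
{"method": "jog_arm", "body": {"grip_force": 30, "increments": [{"tx": -2, "ty": 2, "tz": 20, "wx": 0, "wy": 0, "wz": 0, "gripper": 0.4}, {"tx": -2, "ty": 2, "tz": 40, "wx": 0, "wy": 0, "wz": 0, "gripper": 0.4}, {"tx": -2, "ty": 2, "tz": 51, "wx": 0, "wy": 0, "wz": 0, "gripper": 0.4}, {"tx": -2, "ty": 2, "tz": 54, "wx": 0, "wy": 0, "wz": 0, "gripper": 0.4}, {"tx": -2, "ty": 2, "tz": 54, "wx": 0, "wy": 0, "wz": 0, "gripper": 0.4}]}}

```text
time: 15.3
position: [0.5541, -0.1771, 0.0251]
tool_rot: [-3.139, -0.119, 0.0]
ft_force: [0.4, -0.7, -1.0]
grip_width: 0.401
grip_force: 0.0
```

Emit:
{"method": "jog_arm", "body": {"grip_force": 30, "increments": [{"tx": 0, "ty": 0, "tz": 0, "wx": 0, "wy": 0, "wz": 0, "gripper": 0.4}, {"tx": 0, "ty": 0, "tz": 1, "wx": 0, "wy": 0, "wz": 0, "gripper": 0}, {"tx": 0, "ty": 0, "tz": 1, "wx": 0, "wy": 0, "wz": 0, "gripper": 0}, {"tx": 0, "ty": 0, "tz": 1, "wx": 0, "wy": 0, "wz": 0, "gripper": 0}, {"tx": 0, "ty": 0, "tz": 1, "wx": 0, "wy": 0, "wz": 0, "gripper": 0}]}}

```text
time: 15.72
position: [0.5545, -0.1775, 0.0247]
tool_rot: [3.139, 0.119, 0.002]
ft_force: [1.0, -0.2, 1.9]
grip_width: 0.224
grip_force: 30.0
```

Emit:
{"method": "jog_arm", "body": {"increments": [{"tx": 0, "ty": 0, "tz": -20, "wx": 0, "wy": 0, "wz": 0, "gripper": 0}, {"tx": 0, "ty": 0, "tz": -60, "wx": 0, "wy": 0, "wz": 0, "gripper": 0}, {"tx": 0, "ty": 0, "tz": -100, "wx": 0, "wy": 0, "wz": 0, "gripper": 0}, {"tx": 0, "ty": 0, "tz": -140, "wx": 0, "wy": 0, "wz": 0.03, "gripper": 0}, {"tx": 0, "ty": 0, "tz": -180, "wx": 0, "wy": 0, "wz": 0.075, "gripper": 0}]}}

```text
time: 16.13
position: [0.5534, -0.1771, 0.2058]
tool_rot: [-3.141, 0.001, 0.0]
ft_force: [0.3, 0.1, -1.0]
grip_width: 0.229
grip_force: 30.0
```

Emit:
{"method": "jog_arm", "body": {"increments": [{"tx": 2, "ty": -40, "tz": -5, "wx": 0, "wy": 0, "wz": 0, "gripper": 0}, {"tx": 5, "ty": -80, "tz": -10, "wx": 0, "wy": 0, "wz": 0, "gripper": 0}, {"tx": 8, "ty": -120, "tz": -15, "wx": 0, "wy": 0, "wz": 0, "gripper": 0}, {"tx": 10, "ty": -160, "tz": -20, "wx": 0, "wy": 0, "wz": 0, "gripper": 0}, {"tx": 12, "ty": -200, "tz": -25, "wx": 0, "wy": 0, "wz": 0, "gripper": 0}]}}

```text
time: 16.55
position: [0.5654, 0.0246, 0.2294]
tool_rot: [-3.142, -0.001, -0.001]
ft_force: [0.8, -0.1, -1.3]
grip_width: 0.222
grip_force: 30.0
```

Emit:
{"method": "jog_arm", "body": {"increments": [{"tx": 2, "ty": -40, "tz": 0, "wx": 0, "wy": 0, "wz": 0, "gripper": 0}, {"tx": 4, "ty": -80, "tz": 0, "wx": 0, "wy": 0, "wz": 0, "gripper": 0}, {"tx": 6, "ty": -120, "tz": 0, "wx": 0, "wy": 0, "wz": 0, "gripper": 0}, {"tx": 6, "ty": -160, "tz": 0, "wx": 0, "wy": 0, "wz": 0, "gripper": 0}, {"tx": 6, "ty": -200, "tz": 0, "wx": 0, "wy": 0, "wz": 0, "gripper": 0}]}}

```text
time: 16.97
position: [0.5712, 0.2246, 0.229]
tool_rot: [3.142, 0.001, 0.0]
ft_force: [0.9, -0.5, -1.1]
grip_width: 0.224
grip_force: 30.0
```

Emit:
{"method": "jog_arm", "body": {"increments": [{"tx": 0, "ty": -40, "tz": 0, "wx": 0, "wy": 0, "wz": 0, "gripper": 0}, {"tx": 0, "ty": -75, "tz": 0, "wx": 0, "wy": 0, "wz": 0, "gripper": 0}, {"tx": 0, "ty": -99, "tz": 0, "wx": 0, "wy": 0, "wz": 0, "gripper": 0}, {"tx": 0, "ty": -99, "tz": 0, "wx": 0, "wy": 0, "wz": 0, "gripper": 0}, {"tx": 0, "ty": -99, "tz": 0, "wx": 0, "wy": 0, "wz": 0, "gripper": 0}]}}

```text
time: 17.38
position: [0.5704, 0.3239, 0.2283]
tool_rot: [3.141, 0.007, -0.002]
ft_force: [0.1, -1.0, -0.9]
grip_width: 0.223
grip_force: 30.0
```

```bash
python3 - <<'E'
from h import *
s=ctrl.get_state();print(s['position'],yawerr(np.pi/2),s['grip_width']);print(tool((.572,.322,.092)).round(1))
E
```

```text
[0.57038915 0.32387129 0.22828018] 0.004651823607572325 0.2228891176523241
[  1.8   1.9 136.3]
```

Emit:
{"method": "jog_arm", "body": {"increments": [{"tx": 2, "ty": 2, "tz": 40, "wx": 0, "wy": 0, "wz": 0, "gripper": 0}, {"tx": 2, "ty": 2, "tz": 80, "wx": 0, "wy": 0, "wz": 0, "gripper": 0}, {"tx": 2, "ty": 2, "tz": 115, "wx": 0, "wy": 0, "wz": 0, "gripper": 0}, {"tx": 2, "ty": 2, "tz": 133, "wx": 0, "wy": 0, "wz": 0, "gripper": 0}, {"tx": 2, "ty": 2, "tz": 134, "wx": 0, "wy": 0, "wz": 0, "gripper": 0}]}}

```text
time: 17.8
position: [0.571, 0.3152, 0.0892]
tool_rot: [3.135, -0.003, -0.013]
ft_force: [-0.2, -0.8, -1.2]
grip_width: 0.228
grip_force: 30.0
```

Emit:
{"method": "jog_arm", "body": {"increments": [{"tx": 0, "ty": 0, "tz": 0, "wx": 0, "wy": 0, "wz": 0, "gripper": 0}, {"tx": 0, "ty": 0, "tz": 0, "wx": 0, "wy": 0, "wz": 0, "gripper": 0.33}, {"tx": 0, "ty": 0, "tz": 0, "wx": 0, "wy": 0, "wz": 0, "gripper": 0.33}, {"tx": 0, "ty": 0, "tz": 0, "wx": 0, "wy": 0, "wz": 0, "gripper": 0.33}, {"tx": 0, "ty": 0, "tz": 0, "wx": 0, "wy": 0, "wz": 0, "gripper": 0.33}]}}

```text
time: 18.22
position: [0.5746, 0.3203, 0.0969]
tool_rot: [-3.14, -0.001, -0.005]
ft_force: [-0.6, 0.5, -0.0]
grip_width: 0.32
grip_force: 0.0
```

Emit:
{"method": "jog_arm", "body": {"increments": [{"tx": 0, "ty": 0, "tz": -30, "wx": 0, "wy": 0, "wz": 0, "gripper": 0.33}, {"tx": 0, "ty": 0, "tz": -70, "wx": 0, "wy": 0, "wz": 0, "gripper": 0.33}, {"tx": 0, "ty": 0, "tz": -110, "wx": 0, "wy": 0, "wz": 0, "gripper": 0.33}, {"tx": 0, "ty": 20, "tz": -130, "wx": 0, "wy": 0, "wz": 0, "gripper": 0.4}, {"tx": 0, "ty": 60, "tz": -130, "wx": 0, "wy": 0, "wz": 0, "gripper": 0.4}]}}

```text
time: 18.63
position: [0.5746, 0.2678, 0.2326]
tool_rot: [-3.132, -0.017, -0.016]
ft_force: [0.7, 1.0, -0.2]
grip_width: 0.379
grip_force: 0.0
```

Emit:
{"method": "jog_arm", "body": {"increments": [{"tx": 0, "ty": 40, "tz": 0, "wx": 0, "wy": 0, "wz": 0, "gripper": 0.4}, {"tx": 0, "ty": 80, "tz": 0, "wx": 0, "wy": 0, "wz": 0, "gripper": 0.4}, {"tx": -5, "ty": 120, "tz": 0, "wx": 0, "wy": 0, "wz": 0, "gripper": 0.4}, {"tx": -10, "ty": 160, "tz": 0, "wx": 0, "wy": 0, "wz": 0, "gripper": 0.4}, {"tx": -14, "ty": 200, "tz": 0, "wx": 0, "wy": 0, "wz": 0, "gripper": 0.4}]}}

```text
time: 19.05
position: [0.5595, 0.0581, 0.2261]
tool_rot: [-3.141, -0.002, -0.003]
ft_force: [0.5, 0.2, 0.2]
grip_width: 0.392
grip_force: 0.0
```

Emit:
{"method": "jog_arm", "body": {"increments": [{"tx": 0, "ty": 40, "tz": 0, "wx": 0, "wy": 0, "wz": 0, "gripper": 0.4}, {"tx": 0, "ty": 80, "tz": 0, "wx": 0, "wy": 0, "wz": 0, "gripper": 0.4}, {"tx": 0, "ty": 120, "tz": 0, "wx": 0, "wy": 0, "wz": 0, "gripper": 0.4}, {"tx": 0, "ty": 160, "tz": 0, "wx": 0, "wy": 0, "wz": 0, "gripper": 0.4}, {"tx": -10, "ty": 200, "tz": 0, "wx": 0, "wy": 0, "wz": 0, "gripper": 0.4}]}}

```text
time: 19.47
position: [0.5509, -0.1419, 0.226]
tool_rot: [3.141, 0.003, 0.005]
ft_force: [0.3, -0.3, -0.7]
grip_width: 0.399
grip_force: 0.0
```

```bash
python3 - <<'E'
from h import *
im=shot('wrist');im=shot('wrist')
s=ctrl.get_state();print(s['position'],yawerr(np.pi/2),s['grip_width'],s['time']);print(tool((.555,-.279,.08)).round(1))
a=shot('scene','s7.png');b=shot('side')
for c in('wrist','scene','side'): print([(np.round(d['bbox']).tolist(),round(d['conf'],2)) for d in vision.spot_in(c,'handle1')])
f=lambda im,x,y,w,h,s: cv2.resize(im['color'][y:y+h,x:x+w],(int(w*s),int(h*s)),interpolation=cv2.INTER_CUBIC)
cv2.imwrite('pics/m7.png',np.vstack([np.hstack([f(a,230,130,100,100,4),f(b,340,170,100,100,4)]),np.hstack([f(a,330,290,130,65,400/130),f(b,145,275,130,65,400/130)])]))
# handle C from scene mask
for im,bb in ((a,(240,160,45,25)),(b,(355,212,45,24))):
    x,y,w,h=bb;m=cv2.inRange(cv2.cvtColor(im['color'][y:y+h,x:x+w],cv2.COLOR_BGR2HSV),(0,0,150),(180,50,255))
    v,u=np.nonzero(m)
    if len(u)>30:
        P=np.array([at(im,float(p+x),float(q+y),.032)[:2] for p,q in zip(u,v)]);print(len(u),np.round(cv2.minAreaRect(P.astype(np.float32))[:2],4))
E
```

```text
[ 0.54776442 -0.15008192  0.22610491] -0.012194244090584228 0.40187006093536587 19.5667
[  8.7 128.1 146.8]
[([438.0, 153.0, 473.0, 237.0], 0.69), ([218.0, 108.0, 547.0, 319.0], 0.53)]
[([366.0, 346.0, 400.0, 369.0], 0.78), ([245.0, 168.0, 278.0, 181.0], 0.76), ([389.0, 362.0, 417.0, 377.0], 0.6)]
[([204.0, 317.0, 233.0, 339.0], 0.79), ([189.0, 331.0, 211.0, 341.0], 0.61), ([386.0, 196.0, 410.0, 211.0], 0.56), ([141.0, 286.0, 309.0, 438.0], 0.4)]
162 [[ 0.5557 -0.2799]
 [ 0.0222  0.0788]]
```

View pics/m7.png

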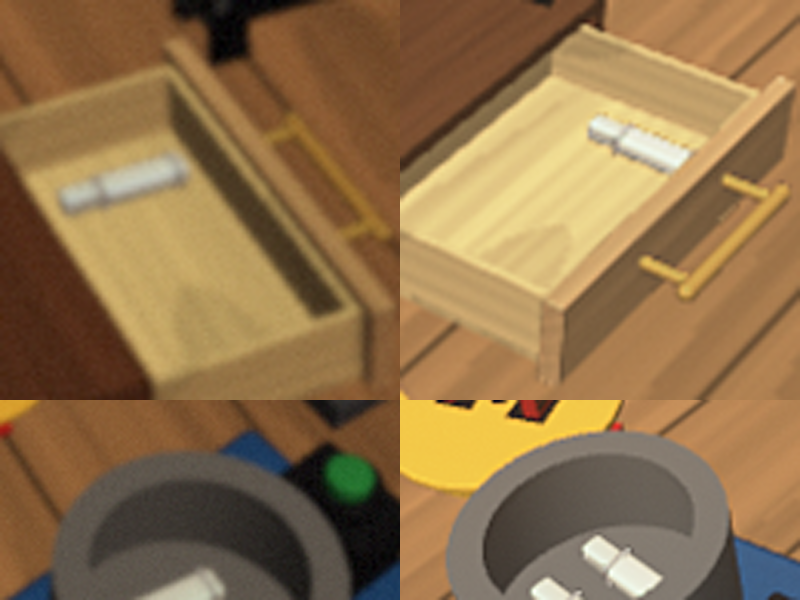

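The last handle is alone in the drawer, and two lie flat in the bowl. I'll measure the last one with the wrist camera.

```bash
python3 - <<'E'
from h import *
im=shot('wrist')
x,y,w,h=425,140,65,110
m=cv2.inRange(cv2.cvtColor(im['color'][y:y+h,x:x+w],cv2.COLOR_BGR2HSV),(0,0,150),(180,45,255))
n,l,st,ce=cv2.connectedComponentsWithStats(m);i=1+np.argmax(st[1:,4])
v,u=np.nonzero(l==i);P=np.array([at(im,float(p+x),float(q+y),.034)[:2] for p,q in zip(u,v)])
e=np.linalg.eigh(np.cov(P.T))[1][:,1];C=cv2.minAreaRect(P.astype(np.float32));yaw=np.arctan(e[1]/e[0])
print(st[i],np.round(C[:2],4),yaw)
s=ctrl.get_state();print(s['position'],s['qd'].round(3),yawerr(np.pi/2+yaw),tool((C[0][0]-.004,C[0][1],.08)).round(1))
E
```

```text
[  33   16   32   88 1876] [[ 0.5578 -0.2819]
 [ 0.0227  0.0811]] -0.013316861899894304
[ 0.55047161 -0.13816608  0.22525408] [-0.004  0.004  0.004  0.002  0.004 -0.003  0.001] 0.017317777901914688 [  2.7 143.8 145.2]
```

Emit:
{"method": "jog_arm", "body": {"increments": [{"tx": 1, "ty": 40, "tz": 0, "wx": 0, "wy": 0, "wz": 0.015, "gripper": 0.4}, {"tx": 3, "ty": 80, "tz": 0, "wx": 0, "wy": 0, "wz": 0.015, "gripper": 0.4}, {"tx": 3, "ty": 120, "tz": 0, "wx": 0, "wy": 0, "wz": 0.015, "gripper": 0.4}, {"tx": 3, "ty": 143, "tz": 20, "wx": 0, "wy": 0, "wz": 0.015, "gripper": 0.4}, {"tx": 3, "ty": 143, "tz": 50, "wx": 0, "wy": 0, "wz": 0.015, "gripper": 0.4}]}}

```text
time: 20.28
position: [0.5538, -0.2909, 0.1779]
tool_rot: [3.134, -0.033, 0.01]
ft_force: [-0.4, -1.1, -0.0]
grip_width: 0.401
grip_force: 0.0
```

Emit:
{"method": "jog_arm", "body": {"increments": [{"tx": 0, "ty": 0, "tz": 35, "wx": 0, "wy": 0, "wz": 0, "gripper": 0.4}, {"tx": 0, "ty": 0, "tz": 70, "wx": 0, "wy": 0, "wz": 0, "gripper": 0.4}, {"tx": 0, "ty": 0, "tz": 90, "wx": 0, "wy": 0, "wz": 0, "gripper": 0.4}, {"tx": 0, "ty": 0, "tz": 90, "wx": 0, "wy": 0, "wz": 0, "gripper": 0.4}, {"tx": 0, "ty": 0, "tz": 90, "wx": 0, "wy": 0, "wz": 0, "gripper": 0.4}]}}

```text
time: 20.7
position: [0.5531, -0.2816, 0.0842]
tool_rot: [-3.14, 0.019, 0.003]
ft_force: [0.9, -0.6, 0.7]
grip_width: 0.399
grip_force: 0.0
```

```bash
python3 - <<'E'
from h import *
s=ctrl.get_state();print(s['position'],yawerr(np.pi/2-.013));print(tool((.554,-.281,.025)).round(1))
E
```

```text
[ 0.55309132 -0.28159284  0.08422135] 0.0009679539433959938
[ 1.  -0.5 59.2]
```

Emit:
{"method": "jog_arm", "body": {"grip_force": 30, "increments": [{"tx": 1, "ty": 0, "tz": 20, "wx": 0, "wy": 0, "wz": 0, "gripper": 0.4}, {"tx": 1, "ty": 0, "tz": 40, "wx": 0, "wy": 0, "wz": 0, "gripper": 0.4}, {"tx": 1, "ty": 0, "tz": 52, "wx": 0, "wy": 0, "wz": 0, "gripper": 0.4}, {"tx": 1, "ty": 0, "tz": 56, "wx": 0, "wy": 0, "wz": 0, "gripper": 0.4}, {"tx": 1, "ty": 0, "tz": 56, "wx": 0, "wy": 0, "wz": 0, "gripper": 0.4}]}}

```text
time: 21.12
position: [0.5544, -0.2829, 0.0293]
tool_rot: [-3.142, 0.021, -0.0]
ft_force: [-0.3, -0.6, 0.9]
grip_width: 0.404
grip_force: 0.0
```

Emit:
{"method": "jog_arm", "body": {"grip_force": 30, "increments": [{"tx": 0, "ty": 0, "tz": 0, "wx": 0, "wy": 0, "wz": 0, "gripper": 0.4}, {"tx": 0, "ty": 0, "tz": 1, "wx": 0, "wy": 0, "wz": 0, "gripper": 0}, {"tx": 0, "ty": 0, "tz": 1, "wx": 0, "wy": 0, "wz": 0, "gripper": 0}, {"tx": 0, "ty": 0, "tz": 1, "wx": 0, "wy": 0, "wz": 0, "gripper": 0}, {"tx": 0, "ty": 0, "tz": 1, "wx": 0, "wy": 0, "wz": 0, "gripper": 0}]}}

```text
time: 21.53
position: [0.5545, -0.2835, 0.0288]
tool_rot: [3.141, -0.022, 0.002]
ft_force: [-0.5, 0.2, 1.8]
grip_width: 0.223
grip_force: 30.0
```

Emit:
{"method": "jog_arm", "body": {"increments": [{"tx": 0, "ty": 0, "tz": -20, "wx": 0, "wy": 0, "wz": 0, "gripper": 0}, {"tx": 0, "ty": 0, "tz": -60, "wx": 0, "wy": 0, "wz": 0, "gripper": 0}, {"tx": 0, "ty": 0, "tz": -100, "wx": 0, "wy": 0, "wz": 0, "gripper": 0}, {"tx": 0, "ty": 0, "tz": -140, "wx": 0, "wy": 0, "wz": -0.013, "gripper": 0}, {"tx": 0, "ty": 0, "tz": -180, "wx": 0, "wy": 0, "wz": -0.013, "gripper": 0}]}}

```text
time: 21.95
position: [0.5535, -0.2831, 0.2098]
tool_rot: [-3.141, 0.001, 0.0]
ft_force: [0.4, -0.9, -0.9]
grip_width: 0.224
grip_force: 30.0
```

Emit:
{"method": "jog_arm", "body": {"increments": [{"tx": 0, "ty": -40, "tz": -10, "wx": 0, "wy": 0, "wz": 0, "gripper": 0}, {"tx": 0, "ty": -80, "tz": -20, "wx": 0, "wy": 0, "wz": 0, "gripper": 0}, {"tx": 0, "ty": -120, "tz": -25, "wx": 0, "wy": 0, "wz": 0, "gripper": 0}, {"tx": 0, "ty": -160, "tz": -25, "wx": 0, "wy": 0, "wz": 0, "gripper": 0}, {"tx": 0, "ty": -200, "tz": -25, "wx": 0, "wy": 0, "wz": 0, "gripper": 0}]}}

```text
time: 22.37
position: [0.5541, -0.0815, 0.2337]
tool_rot: [3.141, -0.003, 0.002]
ft_force: [1.2, -0.2, -1.2]
grip_width: 0.222
grip_force: 30.0
```

Emit:
{"method": "jog_arm", "body": {"increments": [{"tx": 4, "ty": -40, "tz": 0, "wx": 0, "wy": 0, "wz": 0, "gripper": 0}, {"tx": 8, "ty": -80, "tz": 0, "wx": 0, "wy": 0, "wz": 0, "gripper": 0}, {"tx": 12, "ty": -120, "tz": 0, "wx": 0, "wy": 0, "wz": 0, "gripper": 0}, {"tx": 16, "ty": -160, "tz": 0, "wx": 0, "wy": 0, "wz": 0, "gripper": 0}, {"tx": 18, "ty": -200, "tz": 0, "wx": 0, "wy": 0, "wz": 0, "gripper": 0}]}}

```text
time: 22.78
position: [0.5724, 0.1185, 0.2331]
tool_rot: [3.142, -0.002, 0.001]
ft_force: [0.0, -0.7, -1.0]
grip_width: 0.223
grip_force: 30.0
```

Emit:
{"method": "jog_arm", "body": {"increments": [{"tx": 0, "ty": -40, "tz": 0, "wx": 0, "wy": 0, "wz": 0, "gripper": 0}, {"tx": 0, "ty": -80, "tz": 0, "wx": 0, "wy": 0, "wz": 0, "gripper": 0}, {"tx": 0, "ty": -120, "tz": 0, "wx": 0, "wy": 0, "wz": 0, "gripper": 0}, {"tx": 0, "ty": -160, "tz": 0, "wx": 0, "wy": 0, "wz": 0, "gripper": 0}, {"tx": 0, "ty": -200, "tz": 0, "wx": 0, "wy": 0, "wz": 0, "gripper": 0}]}}

```text
time: 23.2
position: [0.5724, 0.3184, 0.2329]
tool_rot: [3.141, -0.002, -0.0]
ft_force: [1.3, 0.1, -0.2]
grip_width: 0.226
grip_force: 30.0
```

```bash
python3 - <<'E'
from h import *
s=ctrl.get_state();print(s['position'],yawerr(np.pi/2),s['grip_width']);print(tool((.572,.343,.1)).round(1))
E
```

```text
[0.57237039 0.31839563 0.23287026] -0.0015679067586193973 0.2258485161169829
[ -0.4 -24.6 132.9]
```

Emit:
{"method": "jog_arm", "body": {"increments": [{"tx": 0, "ty": -23, "tz": 10, "wx": 0, "wy": 0, "wz": 0, "gripper": 0}, {"tx": 0, "ty": -23, "tz": 50, "wx": 0, "wy": 0, "wz": 0, "gripper": 0}, {"tx": 0, "ty": -23, "tz": 90, "wx": 0, "wy": 0, "wz": 0, "gripper": 0}, {"tx": 0, "ty": -23, "tz": 120, "wx": 0, "wy": 0, "wz": 0, "gripper": 0}, {"tx": 0, "ty": -23, "tz": 126, "wx": 0, "wy": 0, "wz": 0, "gripper": 0}]}}

```text
time: 23.62
position: [0.5688, 0.3372, 0.0997]
tool_rot: [3.135, -0.001, -0.016]
ft_force: [-0.9, -1.2, -1.9]
grip_width: 0.23
grip_force: 30.0
```

Emit:
{"method": "jog_arm", "body": {"increments": [{"tx": 0, "ty": 0, "tz": 0, "wx": 0, "wy": 0, "wz": 0, "gripper": 0}, {"tx": 0, "ty": 0, "tz": 0, "wx": 0, "wy": 0, "wz": 0, "gripper": 0.4}, {"tx": 0, "ty": 0, "tz": 0, "wx": 0, "wy": 0, "wz": 0, "gripper": 0.4}, {"tx": 0, "ty": 0, "tz": 0, "wx": 0, "wy": 0, "wz": 0, "gripper": 0.4}, {"tx": 0, "ty": 0, "tz": 0, "wx": 0, "wy": 0, "wz": 0, "gripper": 0.4}]}}

```text
time: 24.03
position: [0.5741, 0.3406, 0.1096]
tool_rot: [-3.139, 0.002, -0.006]
ft_force: [-1.3, 0.2, -0.7]
grip_width: 0.381
grip_force: 0.0
```

Emit:
{"method": "jog_arm", "body": {"increments": [{"tx": 0, "ty": 0, "tz": -30, "wx": 0, "wy": 0, "wz": 0, "gripper": 0.4}, {"tx": 0, "ty": 0, "tz": -70, "wx": 0, "wy": 0, "wz": 0, "gripper": 0.4}, {"tx": 0, "ty": 0, "tz": -110, "wx": 0, "wy": 0, "wz": 0, "gripper": 0.4}, {"tx": 0, "ty": 30, "tz": -130, "wx": 0, "wy": 0, "wz": 0, "gripper": 0.6}, {"tx": 0, "ty": 65, "tz": -140, "wx": 0, "wy": 0, "wz": 0, "gripper": 1}]}}

```text
time: 24.45
position: [0.5733, 0.279, 0.2531]
tool_rot: [-3.135, -0.008, -0.012]
ft_force: [0.9, -0.3, 0.3]
grip_width: 0.48
grip_force: 0.0
```

Emit:
{"method": "jog_arm", "body": {"increments": [{"tx": 0, "ty": 40, "tz": -5, "wx": 0, "wy": 0, "wz": 0, "gripper": 1}, {"tx": -5, "ty": 80, "tz": -10, "wx": 0, "wy": 0, "wz": 0, "gripper": 1}, {"tx": -10, "ty": 100, "tz": -15, "wx": 0, "wy": 0, "wz": 0, "gripper": 1}, {"tx": -20, "ty": 100, "tz": -20, "wx": 0, "wy": 0, "wz": 0, "gripper": 1}, {"tx": -30, "ty": 100, "tz": -20, "wx": 0, "wy": 0, "wz": 0, "gripper": 1}]}}

```text
time: 24.87
position: [0.5433, 0.1735, 0.2695]
tool_rot: [-3.14, 0.007, -0.006]
ft_force: [0.9, 1.4, 0.9]
grip_width: 0.846
grip_force: 0.0
```

```bash
python3 - <<'E'
from h import *
import pickle
im=shot('wrist');im=shot('wrist','w8.png');a=shot('scene');b=shot('side')
pickle.dump((im,a,b),open('im8.pkl','wb'))
for c in('wrist','scene','side'):
    print(c,[(np.round(d['bbox']).tolist(),round(d['conf'],2)) for d in vision.spot_in(c,'handle1')],'cap',[(np.round(d['bbox']).tolist(),round(d['conf'],2)) for d in vision.spot_in(c,'cap')])
print(ctrl.get_state()['position'])
E
```

```text
wrist [([119.0, 122.0, 155.0, 216.0], 0.93), ([94.0, 114.0, 130.0, 211.0], 0.9), ([145.0, 137.0, 170.0, 210.0], 0.86)] cap [([178.0, 368.0, 254.0, 423.0], 0.76), ([369.0, 99.0, 495.0, 227.0], 0.56), ([145.0, 296.0, 168.0, 329.0], 0.52)]
scene [([366.0, 343.0, 399.0, 370.0], 0.79), ([375.0, 347.0, 413.0, 370.0], 0.64), ([388.0, 361.0, 420.0, 375.0], 0.62)] cap [([470.0, 286.0, 566.0, 374.0], 0.97), ([191.0, 351.0, 292.0, 446.0], 0.77), ([288.0, 250.0, 350.0, 304.0], 0.56)]
side [([204.0, 321.0, 231.0, 338.0], 0.55), ([196.0, 320.0, 221.0, 342.0], 0.54), ([186.0, 333.0, 210.0, 344.0], 0.52)] cap [([278.0, 402.0, 392.0, 479.0], 0.79), ([136.0, 246.0, 221.0, 304.0], 0.64), ([286.0, 257.0, 345.0, 304.0], 0.61)]
[0.54266863 0.1751906  0.26644708]
```

View pics/w8.png

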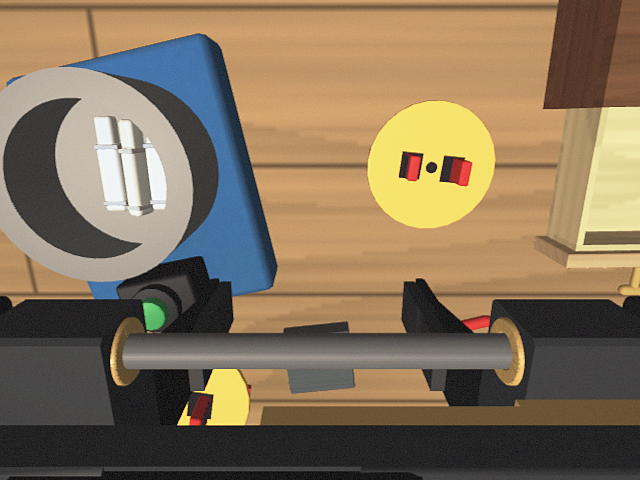

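All three handles are in the bowl, at (110,165), (133,170) and (155,175), with the third leaning on its neighbour. The cap is at (432,166), its tabs along world y. Next I'll fit the cap and rim positions.

```bash
cat > fit.py <<'E'
from h import *
from scipy.optimize import least_squares as ls
def circ(P,r):
    return ls(lambda p:np.hypot(*(P-p).T)-r,P.mean(0),loss='soft_l1',f_scale=.0007)
def cap(im,c=(.571,.061),z=.023):
    hsv=cv2.cvtColor(im['color'],cv2.COLOR_BGR2HSV)
    u,v=proj(im,(*c,z));m=cv2.inRange(hsv,(18,120,100),(34,255,255))
    cts=[k for k in cv2.findContours(m,0,1)[0] if cv2.contourArea(k)>1000]
    ct=min(cts,key=lambda k:np.hypot(*(np.array(cv2.minEnclosingCircle(k)[0])-[u,v])))
    h=ct[:,0].astype(float);P=np.array([at(im,*q,z)[:2] for q in h])
    r=circ(P,.066);C=r.x
    red=cv2.inRange(hsv,(0,150,80),(8,255,255))|cv2.inRange(hsv,(172,150,80),(180,255,255))
    n,l,st,ce=cv2.connectedComponentsWithStats(red)
    T=[(st[i][4],at(im,*ce[i],.045)[:2]) for i in range(1,n) if st[i][4]>20]
    T=[t for a,t in sorted(T,key=lambda q:-q[0]) if np.hypot(*(t-C))<.045][:2]
    yaw=None
    if len(T)==2: d=T[0]-T[1];yaw=np.arctan2(d[1],d[0])%np.pi
    return C,np.abs(r.fun).mean(),yaw,T
def rim(im,c=(.575,.344)):
    hsv=cv2.cvtColor(im['color'],cv2.COLOR_BGR2HSV);P=[]
    g=hsv[...,2].astype(int);s=hsv[...,1]
    for t in np.linspace(0,2*np.pi,180,endpoint=False):
        q=[proj(im,(c[0]+r*np.cos(t),c[1]+r*np.sin(t),.148)) for r in np.arange(.068,.092,.0003)]
        for k,(u,v) in enumerate(q):
            if not(3<u<636 and 3<v<296): break
            a=hsv[int(round(v)),int(round(u))]
            if a[1]>60 or a[2]<120:
                if k>5:
                    r=.068+.0003*k;P.append((c[0]+r*np.cos(t),c[1]+r*np.sin(t)))
                break
    P=np.array(P);r=circ(P,.078);f=ls(lambda p:np.hypot(*(P-p[:2]).T)-p[2],[*c,.078],loss='soft_l1',f_scale=.0007)
    return len(P),r.x,np.abs(r.fun).mean(),f.x
E
python3 - <<'E'
from fit import *
import pickle
im,a,b=pickle.load(open('im8.pkl','rb'))
for i in (im,a,b): print(cap(i))
hsv=cv2.cvtColor(im['color'],cv2.COLOR_BGR2HSV);print(hsv[100,20],hsv[260,120],hsv[180,205])
print(rim(im))
E
```

```text
(array([0.57161866, 0.05992165]), np.float64(0.0010286907623600794), np.float64(1.4763660883404042), [array([0.56986738, 0.03680312]), array([0.57428912, 0.08348935])])
(array([0.57056039, 0.06147601]), np.float64(0.0009311632327970915), np.float64(1.4896269661005612), [array([0.57017103, 0.04135377]), array([0.57398219, 0.0882038 ])])
(array([0.56864072, 0.06005861]), np.float64(0.001446929213319678), np.float64(1.4675488755169623), [array([0.56265273, 0.03961165]), array([0.56769727, 0.08829664])])
[ 17  28 189] [ 20  30 181] [ 9 28 63]
(139, array([0.57577252, 0.34470728]), np.float64(0.0002694141185960678), array([0.5757405 , 0.34456681, 0.0777934 ]))
```

```bash
python3 - <<'E'
from fit import *
im=shot('wrist');print(cap(im)[:3])
s=ctrl.get_state();print(s['position'],yawerr(1.478),tool((.571,.060,.1)).round(1))
E
```

```text
(array([0.57167755, 0.05992247]), np.float64(0.000999396709264673), np.float64(1.4755290756321202))
[0.54266159 0.17508302 0.26651756] 0.0920384356760664 [ 28.5 115.  166.5]
```

Emit:
{"method": "jog_arm", "body": {"increments": [{"tx": 10, "ty": 40, "tz": 0, "wx": 0, "wy": 0, "wz": 0.092, "gripper": 1}, {"tx": 20, "ty": 80, "tz": 0, "wx": 0, "wy": 0, "wz": 0.092, "gripper": 1}, {"tx": 28, "ty": 115, "tz": 10, "wx": 0, "wy": 0, "wz": 0.092, "gripper": 1}, {"tx": 28, "ty": 115, "tz": 50, "wx": 0, "wy": 0, "wz": 0.092, "gripper": 1}, {"tx": 28, "ty": 115, "tz": 90, "wx": 0, "wy": 0, "wz": 0.092, "gripper": 1}]}}

```text
time: 25.83
position: [0.573, 0.0561, 0.1781]
tool_rot: [3.138, -0.156, 0.01]
ft_force: [1.0, 0.6, -1.7]
grip_width: 1.003
grip_force: 0.0
```

Emit:
{"method": "jog_arm", "body": {"increments": [{"tx": 0, "ty": 0, "tz": 40, "wx": 0, "wy": 0, "wz": 0, "gripper": 1}, {"tx": 0, "ty": 0, "tz": 70, "wx": 0, "wy": 0, "wz": 0, "gripper": 1}, {"tx": 0, "ty": 0, "tz": 76, "wx": 0, "wy": 0, "wz": 0, "gripper": 1}, {"tx": 0, "ty": 0, "tz": 76, "wx": 0, "wy": 0, "wz": 0, "gripper": 1}, {"tx": 0, "ty": 0, "tz": 76, "wx": 0, "wy": 0, "wz": 0, "gripper": 1}]}}

```text
time: 26.25
position: [0.5716, 0.06, 0.1023]
tool_rot: [-3.138, 0.146, -0.003]
ft_force: [0.2, -0.2, 0.4]
grip_width: 1.001
grip_force: 0.0
```

```bash
python3 - <<'E'
from fit import *
im=shot('wrist')
c=cap(im);print(c[:3]);print(cap(shot('scene'))[:3])
s=ctrl.get_state();print(s['position'],s['qd'].round(3),s['grip_width'],yawerr(1.478),tool((.571,.060,.028)).round(1))
E
```

```text
(array([0.57182128, 0.05897772]), np.float64(0.0012690939047195146), np.float64(1.4708932841107336))
(array([0.57110738, 0.06251007]), np.float64(0.00852315644391535), np.float64(1.5434573626499855))
[0.57258847 0.06011025 0.10378507] [ 0.    -0.008  0.002  0.003 -0.001 -0.003  0.001] 1.0016605450022584 -0.0003179629355574143 [-1.9  0.3 75.8]
```

Emit:
{"method": "jog_arm", "body": {"increments": [{"tx": -1, "ty": 0, "tz": 25, "wx": 0, "wy": 0, "wz": 0, "gripper": 1}, {"tx": -1, "ty": 0, "tz": 50, "wx": 0, "wy": 0, "wz": 0, "gripper": 1}, {"tx": -1, "ty": 0, "tz": 68, "wx": 0, "wy": 0, "wz": 0, "gripper": 1}, {"tx": -1, "ty": 0, "tz": 73, "wx": 0, "wy": 0, "wz": 0, "gripper": 1}, {"tx": -1, "ty": 0, "tz": 73, "wx": 0, "wy": 0, "wz": 0, "gripper": 1}]}}

```text
time: 26.77
position: [0.5697, 0.0599, 0.0283]
tool_rot: [3.138, -0.146, 0.0]
ft_force: [0.5, -0.1, 0.5]
grip_width: 0.998
grip_force: 0.0
```

Emit:
{"method": "jog_arm", "body": {"grip_force": 25, "increments": [{"tx": 0, "ty": 0, "tz": 0, "wx": 0, "wy": 0, "wz": 0, "gripper": 0.7}, {"tx": 0, "ty": 0, "tz": 0, "wx": 0, "wy": 0, "wz": 0, "gripper": 0.6}, {"tx": 0, "ty": 0, "tz": 0, "wx": 0, "wy": 0, "wz": 0, "gripper": 0.45}, {"tx": 0, "ty": 0, "tz": 0, "wx": 0, "wy": 0, "wz": 0, "gripper": 0.4}, {"tx": 0, "ty": 0, "tz": 0, "wx": 0, "wy": 0, "wz": 0, "gripper": 0.4}]}}

```text
time: 27.18
position: [0.5701, 0.0599, 0.0289]
tool_rot: [-3.138, 0.146, -0.002]
ft_force: [-1.3, -0.7, 0.3]
grip_width: 0.707
grip_force: 0.3
```

Emit:
{"method": "jog_arm", "body": {"increments": [{"tx": 0, "ty": 0, "tz": 0, "wx": 0, "wy": 0, "wz": 0, "gripper": 0.4}, {"tx": 0, "ty": 0, "tz": 0, "wx": 0, "wy": 0, "wz": 0, "gripper": 0.4}, {"tx": 0, "ty": 0, "tz": 0, "wx": 0, "wy": 0, "wz": 0, "gripper": 0.4}, {"tx": 0, "ty": 0, "tz": 0, "wx": 0, "wy": 0, "wz": 0, "gripper": 0.4}, {"tx": 0, "ty": 0, "tz": 0, "wx": 0, "wy": 0, "wz": 0, "gripper": 0.4}]}}

```text
time: 27.6
position: [0.5701, 0.0598, 0.029]
tool_rot: [3.138, -0.147, 0.002]
ft_force: [-1.6, -1.0, 7.2]
grip_width: 0.469
grip_force: 25.0
```

Emit:
{"method": "jog_arm", "body": {"increments": [{"tx": 0, "ty": 0, "tz": -15, "wx": 0, "wy": 0, "wz": 0, "gripper": 0.4}, {"tx": 0, "ty": 0, "tz": -45, "wx": 0, "wy": 0, "wz": 0, "gripper": 0.4}, {"tx": 0, "ty": 0, "tz": -80, "wx": 0, "wy": 0, "wz": 0, "gripper": 0.4}, {"tx": 0, "ty": 0, "tz": -115, "wx": 0, "wy": 0, "wz": 0, "gripper": 0.4}, {"tx": 0, "ty": 0, "tz": -150, "wx": 0, "wy": 0, "wz": 0, "gripper": 0.4}]}}

```text
time: 28.02
position: [0.5685, 0.0598, 0.1785]
tool_rot: [3.138, -0.146, -0.003]
ft_force: [1.1, -0.2, -1.9]
grip_width: 0.473
grip_force: 25.0
```

Emit:
{"method": "jog_arm", "body": {"increments": [{"tx": 0, "ty": 0, "tz": -20, "wx": 0, "wy": 0, "wz": 0, "gripper": 0.4}, {"tx": 0, "ty": 0, "tz": -40, "wx": 0, "wy": 0, "wz": 0, "gripper": 0.4}, {"tx": 0, "ty": 0, "tz": -55, "wx": 0, "wy": 0, "wz": 0, "gripper": 0.4}, {"tx": 0, "ty": 0, "tz": -55, "wx": 0, "wy": 0, "wz": 0, "gripper": 0.4}, {"tx": 0, "ty": 0, "tz": -55, "wx": 0, "wy": 0, "wz": 0, "gripper": 0.4}]}}

```text
time: 28.43
position: [0.5695, 0.0599, 0.2327]
tool_rot: [-3.138, 0.146, -0.001]
ft_force: [0.1, -0.1, -2.1]
grip_width: 0.473
grip_force: 25.0
```

```bash
python3 - <<'E'
from h import *
im=shot('wrist');im=shot('wrist','w9.png')
import pickle;s=ctrl.get_state();pickle.dump((im,s),open('im9.pkl','wb'))
print(s['position'],s['qd'].round(3),s['grip_width'],s['ft_force'],tool((.5757,.3446,.235)).round(1))
E
```

```text
[0.5684519  0.05980547 0.23093778] [ 0.     0.006  0.     0.005  0.001  0.003 -0.   ] 0.4651832956250319 [-0.61641967 -0.19871642 -1.84724382] [ -19.3 -284.2   -4.2]
```

View pics/w9.png

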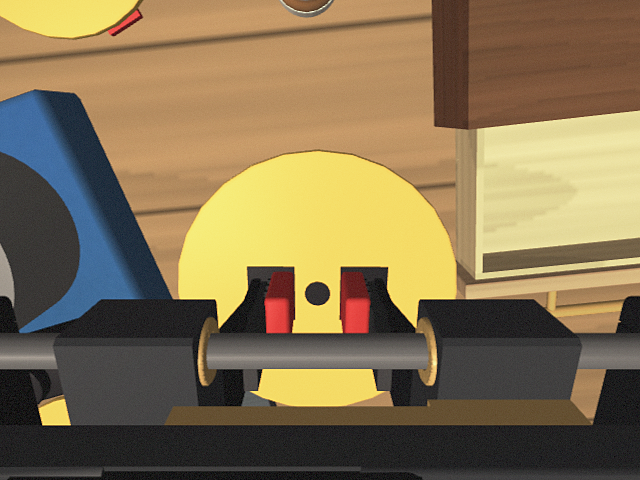

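The cap is held with both tabs pinched, its hole at (317,293) and its flange level. I'll measure its offset from the TCP.

```bash
python3 - <<'E'
from fit import *
import pickle
im,s=pickle.load(open('im9.pkl','rb'))
m=cv2.inRange(cv2.cvtColor(im['color'],cv2.COLOR_BGR2HSV),(18,120,100),(34,255,255))
ct=max([k for k in cv2.findContours(m,0,1)[0] if 170<k[:,0,0].min()],key=cv2.contourArea)[:,0].astype(float)
ct=ct[ct[:,1]<285]
ct=np.array([q for q in ct if not(240<q[0]<400 and q[1]>255)])
for z in (s['position'][2]-.006,):
    P=np.array([at(im,*q,z)[:2] for q in ct]);r=circ(P,.066);f=ls(lambda p:np.hypot(*(P-p[:2]).T)-p[2],[.57,.06,.066],loss='soft_l1',f_scale=.0007)
    C=r.x;print(len(P),C,np.abs(r.fun).mean(),f.x,'hole',at(im,317,293,z))
    print('cap rel TCP',1000*(C-s['position'][:2]))
E
```

```text
395 [0.56956499 0.06011265] 0.0004549481727049571 [0.57120559 0.05996972 0.06465126] hole [0.57023192 0.06001838 0.22493778]
cap rel TCP [1.11308823 0.3071816 ]
```

Emit:
{"method": "jog_arm", "body": {"increments": [{"tx": -3, "ty": -40, "tz": -5, "wx": 0, "wy": 0, "wz": 0, "gripper": 0.4}, {"tx": -6, "ty": -80, "tz": -5, "wx": 0, "wy": 0, "wz": 0, "gripper": 0.4}, {"tx": -9, "ty": -120, "tz": -5, "wx": 0, "wy": 0, "wz": 0, "gripper": 0.4}, {"tx": -12, "ty": -160, "tz": -5, "wx": 0, "wy": 0, "wz": 0, "gripper": 0.4}, {"tx": -15, "ty": -200, "tz": -5, "wx": 0, "wy": 0, "wz": 0, "gripper": 0.4}]}}

```text
time: 28.95
position: [0.5721, 0.2617, 0.2358]
tool_rot: [3.137, -0.147, -0.004]
ft_force: [0.1, 0.0, -1.3]
grip_width: 0.471
grip_force: 25.0
```

Emit:
{"method": "jog_arm", "body": {"increments": [{"tx": -2, "ty": -30, "tz": 0, "wx": 0, "wy": 0, "wz": 0, "gripper": 0.4}, {"tx": -4, "ty": -60, "tz": 0, "wx": 0, "wy": 0, "wz": 0, "gripper": 0.4}, {"tx": -5, "ty": -84, "tz": 0, "wx": 0, "wy": 0, "wz": 0, "gripper": 0.4}, {"tx": -5, "ty": -84, "tz": 0, "wx": 0, "wy": 0, "wz": 0, "gripper": 0.4}, {"tx": -5, "ty": -84, "tz": 0, "wx": 0, "wy": 0, "wz": 0, "gripper": 0.4}]}}

```text
time: 29.37
position: [0.5742, 0.3462, 0.2351]
tool_rot: [3.137, -0.14, -0.006]
ft_force: [1.0, -0.5, -1.1]
grip_width: 0.47
grip_force: 25.0
```

Emit:
{"method": "jog_arm", "body": {"increments": [{"tx": 0, "ty": 0, "tz": 0, "wx": 0, "wy": 0, "wz": 0, "gripper": 0.4}, {"tx": 0, "ty": 0, "tz": 10, "wx": 0, "wy": 0, "wz": 0, "gripper": 0.4}, {"tx": 0, "ty": 0, "tz": 25, "wx": 0, "wy": 0, "wz": 0, "gripper": 0.4}, {"tx": 0, "ty": 0, "tz": 40, "wx": 0, "wy": 0, "wz": 0, "gripper": 0.4}, {"tx": 0, "ty": 0, "tz": 40, "wx": 0, "wy": 0, "wz": 0, "gripper": 0.4}]}}

```text
time: 29.78
position: [0.5747, 0.3413, 0.1935]
tool_rot: [3.133, -0.15, -0.008]
ft_force: [-0.6, -0.6, -2.0]
grip_width: 0.466
grip_force: 25.0
```

```bash
python3 - <<'E'
from h import *
for i in range(3):
    s=ctrl.get_state();print(s['position'],s['qd'].round(3),s['grip_width'],R.from_rotvec(s['tool_rot']).as_matrix()[:,2].round(4),tool((.5742,.3444,.16)).round(1),yawerr(1.478).round(4)); shot('wrist','w10.png')
E
```

```text
[0.57471632 0.34130431 0.19348546] [-0.002 -0.011 -0.003 -0.042 -0.004  0.043  0.001] 0.4659130390089449 [-0.0054 -0.0044 -1.    ] [-0.6 -3.2 33.5] -0.0028
[0.57523733 0.34195216 0.19530711] [-0.005 -0.02  -0.004 -0.051 -0.002  0.011  0.001] 0.4667359625327693 [-0.0037 -0.0032 -1.    ] [-1.1 -2.5 35.3] -0.0025
[0.57595661 0.34277974 0.19702119] [-0.005 -0.015 -0.008 -0.037  0.002  0.     0.001] 0.46887130434498064 [-0.0013 -0.0015 -1.    ] [-1.9 -1.5 37. ] -0.0022
```

Emit:
{"method": "jog_arm", "body": {"increments": [{"tx": 0, "ty": 0, "tz": 0, "wx": 0, "wy": 0, "wz": 0, "gripper": 0.4}, {"tx": 0, "ty": 0, "tz": 0, "wx": 0, "wy": 0, "wz": 0, "gripper": 0.4}, {"tx": 0, "ty": 0, "tz": 0, "wx": 0, "wy": 0, "wz": 0, "gripper": 0.4}, {"tx": 0, "ty": 0, "tz": 0, "wx": 0, "wy": 0, "wz": 0, "gripper": 0.4}, {"tx": 0, "ty": 0, "tz": 0, "wx": 0, "wy": 0, "wz": 0, "gripper": 0.4}]}}

```text
time: 30.35
position: [0.5761, 0.3446, 0.1983]
tool_rot: [-3.138, 0.146, -0.001]
ft_force: [-1.1, 0.1, -1.7]
grip_width: 0.473
grip_force: 25.0
```

```bash
python3 - <<'E'
from h import *
for i in range(3):
    s=ctrl.get_state();print(s['position'],s['qd'].round(3),R.from_rotvec(s['tool_rot']).as_matrix()[:,2].round(4),tool((.5742,.3444,.16)).round(1)); shot('wrist','w10.png')
E
```

```text
[0.57607171 0.34461391 0.19829499] [ 0.001  0.002 -0.001  0.001 -0.001 -0.002  0.001] [ 6.e-04  2.e-04 -1.e+00] [-1.9  0.4 38.3]
[0.57602577 0.34461976 0.19817105] [-0.001  0.003 -0.001  0.001 -0.     0.002 -0.   ] [ 4.e-04  2.e-04 -1.e+00] [-1.8  0.4 38.2]
[0.57598184 0.34455827 0.19806751] [ 0.001  0.001  0.001  0.002  0.001  0.    -0.   ] [ 2.e-04  0.e+00 -1.e+00] [-1.8  0.3 38.1]
```

Emit:
{"method": "jog_arm", "body": {"increments": [{"tx": -2, "ty": 0, "tz": 4, "wx": 0, "wy": 0, "wz": 0, "gripper": 0.4}, {"tx": -2, "ty": 0, "tz": 8, "wx": 0, "wy": 0, "wz": 0, "gripper": 0.4}, {"tx": -2, "ty": 0, "tz": 12, "wx": 0, "wy": 0, "wz": 0, "gripper": 0.4}, {"tx": -2, "ty": 0, "tz": 16, "wx": 0, "wy": 0, "wz": 0, "gripper": 0.4}, {"tx": -2, "ty": 0, "tz": 18, "wx": 0, "wy": 0, "wz": 0, "gripper": 0.4}]}}

```text
time: 30.92
position: [0.5736, 0.3444, 0.1788]
tool_rot: [3.137, -0.146, -0.002]
ft_force: [-0.6, 0.3, -2.1]
grip_width: 0.474
grip_force: 25.0
```

Emit:
{"method": "jog_arm", "body": {"increments": [{"tx": 0, "ty": 0, "tz": 2, "wx": 0, "wy": 0, "wz": 0, "gripper": 0.4}, {"tx": 0, "ty": 0, "tz": 4, "wx": 0, "wy": 0, "wz": 0, "gripper": 0.4}, {"tx": 0, "ty": 0, "tz": 6, "wx": 0, "wy": 0, "wz": 0, "gripper": 0.4}, {"tx": 0, "ty": 0, "tz": 8, "wx": 0, "wy": 0, "wz": 0, "gripper": 0.4}, {"tx": 0, "ty": 0, "tz": 10, "wx": 0, "wy": 0, "wz": 0, "gripper": 0.4}]}}

```text
time: 31.33
position: [0.5741, 0.3447, 0.1699]
tool_rot: [-3.138, 0.146, -0.0]
ft_force: [0.5, -0.2, -2.1]
grip_width: 0.469
grip_force: 25.0
```

Going in with no contact force. Next, the rest of the way.

Emit:
{"method": "jog_arm", "body": {"increments": [{"tx": 0, "ty": 0, "tz": 2, "wx": 0, "wy": 0, "wz": 0, "gripper": 0.4}, {"tx": 0, "ty": 0, "tz": 4, "wx": 0, "wy": 0, "wz": 0, "gripper": 0.4}, {"tx": 0, "ty": 0, "tz": 6, "wx": 0, "wy": 0, "wz": 0, "gripper": 0.4}, {"tx": 0, "ty": 0, "tz": 8, "wx": 0, "wy": 0, "wz": 0, "gripper": 0.4}, {"tx": 0, "ty": 0, "tz": 9, "wx": 0, "wy": 0, "wz": 0, "gripper": 0.4}]}}

```text
time: 31.75
position: [0.5739, 0.3446, 0.1605]
tool_rot: [3.138, -0.146, -0.0]
ft_force: [0.1, 0.6, -1.5]
grip_width: 0.465
grip_force: 25.0
```

Emit:
{"method": "jog_arm", "body": {"increments": [{"tx": 0, "ty": 0, "tz": 1, "wx": 0, "wy": 0, "wz": 0, "gripper": 0.4}, {"tx": 0, "ty": 0, "tz": 2, "wx": 0, "wy": 0, "wz": 0, "gripper": 0.4}, {"tx": 0, "ty": 0, "tz": 2, "wx": 0, "wy": 0, "wz": 0, "gripper": 0.4}, {"tx": 0, "ty": 0, "tz": 2, "wx": 0, "wy": 0, "wz": 0, "gripper": 0.4}, {"tx": 0, "ty": 0, "tz": 2, "wx": 0, "wy": 0, "wz": 0, "gripper": 0.4}]}}

```text
time: 32.17
position: [0.574, 0.3447, 0.16]
tool_rot: [-3.138, 0.146, -0.001]
ft_force: [-3.2, -1.3, 6.3]
grip_width: 0.464
grip_force: 25.0
```

Seated at z 0.160 with contact. Releasing.

Emit:
{"method": "jog_arm", "body": {"increments": [{"tx": 0, "ty": 0, "tz": 0, "wx": 0, "wy": 0, "wz": 0, "gripper": 0.6}, {"tx": 0, "ty": 0, "tz": 0, "wx": 0, "wy": 0, "wz": 0, "gripper": 0.9}, {"tx": 0, "ty": 0, "tz": 0, "wx": 0, "wy": 0, "wz": 0, "gripper": 0.95}, {"tx": 0, "ty": 0, "tz": -1, "wx": 0, "wy": 0, "wz": 0, "gripper": 0.95}, {"tx": 0, "ty": 0, "tz": -1, "wx": 0, "wy": 0, "wz": 0, "gripper": 0.95}]}}

```text
time: 32.58
position: [0.5742, 0.3448, 0.1596]
tool_rot: [-3.138, 0.146, -0.001]
ft_force: [0.4, -0.1, 0.2]
grip_width: 0.761
grip_force: 0.0
```

Emit:
{"method": "jog_arm", "body": {"increments": [{"tx": 0, "ty": 0, "tz": -10, "wx": 0, "wy": 0, "wz": 0, "gripper": 0.95}, {"tx": 0, "ty": 0, "tz": -30, "wx": 0, "wy": 0, "wz": 0, "gripper": 0.95}, {"tx": 0, "ty": 0, "tz": -60, "wx": 0, "wy": 0, "wz": 0, "gripper": 0.8}, {"tx": -20, "ty": 10, "tz": -85, "wx": 0, "wy": 0, "wz": 0, "gripper": 0.4}, {"tx": -50, "ty": 20, "tz": -90, "wx": 0, "wy": 0, "wz": 0, "gripper": 0}]}}

```text
time: 33.0
position: [0.526, 0.3297, 0.2547]
tool_rot: [-3.134, 0.151, -0.011]
ft_force: [0.7, -0.4, 0.9]
grip_width: 0.8
grip_force: 0.0
```

```bash
python3 - <<'E'
from fit import *
im=shot('wrist');im=shot('wrist','w11.png');a=shot('scene','s11.png');b=shot('side','d11.png')
s=ctrl.get_state();print(s['position'],s['time'],s['grip_width'])
for i in (im,a,b):
    try: print(cap(i,(.5757,.3446),.154)[:3])
    except Exception as e: print(e)
for c in('wrist','scene','side'): print(c,[(np.round(d['bbox']).tolist(),round(d['conf'],2)) for d in vision.spot_in(c,'start_top')])
f=lambda im,x,y,w,h,s: cv2.resize(im['color'][y:y+h,x:x+w],(int(w*s),int(h*s)),interpolation=cv2.INTER_CUBIC)
cv2.imwrite('pics/m11.png',np.hstack([f(a,330,280,150,150,2.66),f(b,145,260,150,150,2.66)]))
# green
for i in (im,a,b):
    m=cv2.inRange(cv2.cvtColor(i['color'],cv2.COLOR_BGR2HSV),(45,120,50),(85,255,255));n,l,st,ce=cv2.connectedComponentsWithStats(m)
    k=1+np.argmax(st[1:,4]) if n>1 else 0
    if k: print(st[k],ce[k],at(i,*ce[k],.123))
E
```

```text
[0.52230898 0.32961507 0.25093182] 33.2 0.6203852271093646
(array([0.57535437, 0.34502711]), np.float64(0.001322548024529783), None)
(array([0.57486266, 0.34712049]), np.float64(0.0006233056569058937), None)
(array([0.5729239 , 0.34588812]), np.float64(0.008057403660173816), None)
wrist [([322.0, 278.0, 355.0, 314.0], 0.87), ([232.0, 139.0, 260.0, 184.0], 0.63)]
scene [([436.0, 309.0, 454.0, 320.0], 0.68), ([412.0, 260.0, 440.0, 294.0], 0.65), ([350.0, 204.0, 393.0, 240.0], 0.21)]
side [([261.0, 340.0, 276.0, 361.0], 0.76)]
[320 279  34  34 878] [336.26537585 296.0284738 ] [0.45664239 0.32017691 0.123     ]
[435 307  17  17 206] [443.29126214 314.77184466] [0.45399684 0.31956233 0.123     ]
[258 342  17  16 202] [265.88118812 349.2970297 ] [0.46047027 0.31719969 0.123     ]
```

View pics/m11.png

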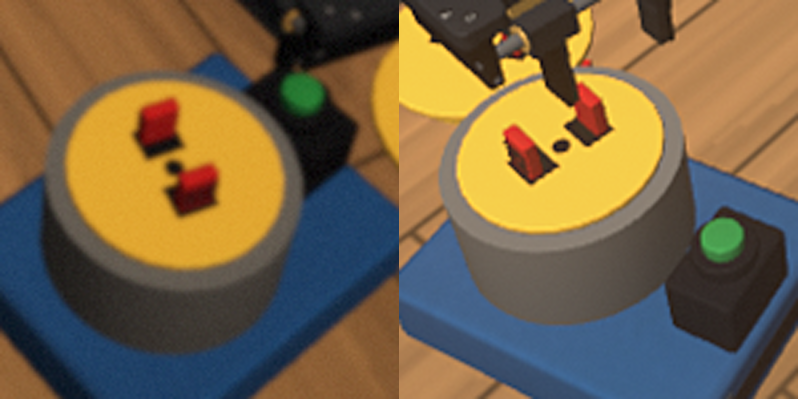

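The cap is seated evenly on the rim with both tabs upright and sprung out. The button is at side (266,349), about (0.4575, 0.319) in world. I'll move above it with the fingers closed.

```bash
python3 - <<'E'
from h import *
s=ctrl.get_state();print(s['position'],tool((.4578,.319,.15)).round(1))
E
```

```text
[0.52305923 0.32909582 0.24925419] [-64.   16.1  99.3]
```

Emit:
{"method": "jog_arm", "body": {"increments": [{"tx": -30, "ty": 8, "tz": 0, "wx": 0, "wy": 0, "wz": 0, "gripper": 0}, {"tx": -64, "ty": 16, "tz": 0, "wx": 0, "wy": 0, "wz": 0, "gripper": 0}, {"tx": -64, "ty": 16, "tz": 0, "wx": 0, "wy": 0, "wz": 0, "gripper": 0}, {"tx": -64, "ty": 16, "tz": 40, "wx": 0, "wy": 0, "wz": 0, "gripper": 0}, {"tx": -64, "ty": 16, "tz": 80, "wx": 0, "wy": 0, "wz": 0, "gripper": 0}]}}

```text
time: 33.77
position: [0.4592, 0.3209, 0.1715]
tool_rot: [-3.134, 0.146, -0.009]
ft_force: [0.7, 0.2, -0.9]
grip_width: 0.104
grip_force: 0.0
```

Emit:
{"method": "jog_arm", "body": {"increments": [{"tx": 0, "ty": 0, "tz": 0, "wx": 0, "wy": 0, "wz": 0, "gripper": 0}, {"tx": 0, "ty": 0, "tz": 0, "wx": 0, "wy": 0, "wz": 0, "gripper": 0}, {"tx": 0, "ty": 0, "tz": 0, "wx": 0, "wy": 0, "wz": 0, "gripper": 0}, {"tx": 0, "ty": 0, "tz": 0, "wx": 0, "wy": 0, "wz": 0, "gripper": 0}, {"tx": 0, "ty": 0, "tz": 0, "wx": 0, "wy": 0, "wz": 0, "gripper": 0}]}}

```text
time: 34.18
position: [0.4586, 0.3205, 0.1724]
tool_rot: [-3.136, 0.147, -0.005]
ft_force: [-0.1, 0.2, -0.2]
grip_width: 0.006
grip_force: 0.0
```

```bash
python3 - <<'E'
from h import *
s=ctrl.get_state();print(s['position'],s['qd'].round(3),s['grip_width'],tool((.4578,.319,.14)).round(1))
E
```

```text
[0.45859151 0.32046777 0.17242112] [ 0.    -0.002 -0.001  0.014  0.002 -0.003 -0.001] 0.006172268572346541 [-0.8  1.6 32.4]
```

Emit:
{"method": "jog_arm", "body": {"increments": [{"tx": 0, "ty": 1, "tz": 15, "wx": 0, "wy": 0, "wz": 0, "gripper": 0}, {"tx": 0, "ty": 1, "tz": 30, "wx": 0, "wy": 0, "wz": 0, "gripper": 0}, {"tx": 0, "ty": 1, "tz": 36, "wx": 0, "wy": 0, "wz": 0, "gripper": 0}, {"tx": 0, "ty": 1, "tz": 40, "wx": 0, "wy": 0, "wz": 0, "gripper": 0}, {"tx": 0, "ty": 1, "tz": 42, "wx": 0, "wy": 0, "wz": 0, "gripper": 0}]}}

```text
time: 34.6
position: [0.4571, 0.3184, 0.1287]
tool_rot: [3.138, -0.146, 0.0]
ft_force: [-1.7, -0.9, 4.0]
grip_width: 0.007
grip_force: 1.8
```

Emit:
{"method": "jog_arm", "body": {"increments": [{"tx": 0, "ty": 0, "tz": 2, "wx": 0, "wy": 0, "wz": 0, "gripper": 0}, {"tx": 0, "ty": 0, "tz": 4, "wx": 0, "wy": 0, "wz": 0, "gripper": 0}, {"tx": 0, "ty": 0, "tz": 6, "wx": 0, "wy": 0, "wz": 0, "gripper": 0}, {"tx": 0, "ty": 0, "tz": 6, "wx": 0, "wy": 0, "wz": 0, "gripper": 0}, {"tx": 0, "ty": 0, "tz": 6, "wx": 0, "wy": 0, "wz": 0, "gripper": 0}]}}

```text
time: 35.02
position: [0.4574, 0.3186, 0.1262]
tool_rot: [-3.138, 0.146, -0.003]
ft_force: [-7.0, -6.7, 20.1]
grip_width: 0.003
grip_force: 10.1
```

The button has bottomed out at 20 N. Next I'll lift clear and shut the drawer.

Emit:
{"method": "jog_arm", "body": {"increments": [{"tx": 0, "ty": 0, "tz": -15, "wx": 0, "wy": 0, "wz": 0, "gripper": 0}, {"tx": 0, "ty": 0, "tz": -50, "wx": 0, "wy": 0, "wz": 0, "gripper": 0}, {"tx": 0, "ty": 0, "tz": -90, "wx": 0, "wy": 0, "wz": 0, "gripper": 0}, {"tx": 0, "ty": 0, "tz": -130, "wx": 0, "wy": 0, "wz": -0.092, "gripper": 0}, {"tx": 0, "ty": 0, "tz": -130, "wx": 0, "wy": 0, "wz": -0.092, "gripper": 0}]}}

```text
time: 35.43
position: [0.4608, 0.3217, 0.2618]
tool_rot: [-3.132, -0.004, -0.022]
ft_force: [0.4, 0.2, 1.3]
grip_width: 0.003
grip_force: 0.0
```

Emit:
{"method": "jog_arm", "body": {"increments": [{"tx": 0, "ty": 40, "tz": 0, "wx": 0, "wy": 0, "wz": 0, "gripper": 0}, {"tx": 0, "ty": 80, "tz": 0, "wx": 0, "wy": 0, "wz": 0, "gripper": 0}, {"tx": 0, "ty": 120, "tz": 0, "wx": 0, "wy": 0, "wz": 0, "gripper": 0}, {"tx": 0, "ty": 160, "tz": 0, "wx": 0, "wy": 0, "wz": 0, "gripper": 0}, {"tx": 0, "ty": 200, "tz": 0, "wx": 0, "wy": 0, "wz": 0, "gripper": 0}]}}

```text
time: 35.85
position: [0.4571, 0.1169, 0.2525]
tool_rot: [-3.141, 0.002, -0.004]
ft_force: [1.5, 0.1, -0.7]
grip_width: 0.006
grip_force: 0.0
```

Emit:
{"method": "jog_arm", "body": {"increments": [{"tx": 0, "ty": 40, "tz": 0, "wx": 0, "wy": 0, "wz": 0, "gripper": 0}, {"tx": 0, "ty": 80, "tz": 0, "wx": 0, "wy": 0, "wz": 0, "gripper": 0}, {"tx": 0, "ty": 120, "tz": 0, "wx": 0, "wy": 0, "wz": 0, "gripper": 0}, {"tx": 0, "ty": 160, "tz": 0, "wx": 0, "wy": 0, "wz": 0, "gripper": 0}, {"tx": 0, "ty": 200, "tz": 0, "wx": 0, "wy": 0, "wz": 0, "gripper": 0}]}}

```text
time: 36.27
position: [0.4569, -0.0835, 0.2527]
tool_rot: [3.141, -0.002, 0.005]
ft_force: [1.1, 0.2, -0.1]
grip_width: 0.003
grip_force: 0.0
```

```bash
python3 - <<'E'
from h import *
s=ctrl.get_state();print(s['position'],yawerr(np.pi/2),tool((.415,-.205,.15)).round(1))
im=shot('scene')
for c in('scene',): print([(np.round(d['bbox']).tolist(),round(d['conf'],2)) for d in vision.spot_in(c,'cabinet_drawer0_handle')])
E
```

```text
[ 0.45686574 -0.0834937   0.25266536] -0.0012902850615708061 [-42.  121.5 102.6]
[([229.0, 138.0, 331.0, 243.0], 0.55)]
```

Emit:
{"method": "jog_arm", "body": {"increments": [{"tx": 0, "ty": 40, "tz": 0, "wx": 0, "wy": 0, "wz": 0, "gripper": 0}, {"tx": -10, "ty": 80, "tz": 0, "wx": 0, "wy": 0, "wz": 0, "gripper": 0}, {"tx": -30, "ty": 115, "tz": 10, "wx": 0, "wy": 0, "wz": 0, "gripper": 0}, {"tx": -45, "ty": 121, "tz": 40, "wx": 0, "wy": 0, "wz": 0, "gripper": 0}, {"tx": -45, "ty": 121, "tz": 70, "wx": 0, "wy": 0, "wz": 0, "gripper": 0}]}}

```text
time: 36.78
position: [0.4102, -0.2065, 0.1828]
tool_rot: [3.14, -0.014, 0.007]
ft_force: [0.1, 1.4, -0.9]
grip_width: 0.005
grip_force: 0.0
```

Emit:
{"method": "jog_arm", "body": {"increments": [{"tx": 0, "ty": 0, "tz": 30, "wx": 0, "wy": 0, "wz": 0, "gripper": 0}, {"tx": 0, "ty": 0, "tz": 60, "wx": 0, "wy": 0, "wz": 0, "gripper": 0}, {"tx": 0, "ty": 0, "tz": 70, "wx": 0, "wy": 0, "wz": 0, "gripper": 0}, {"tx": 0, "ty": 0, "tz": 70, "wx": 0, "wy": 0, "wz": 0, "gripper": 0}, {"tx": 0, "ty": 0, "tz": 70, "wx": 0, "wy": 0, "wz": 0, "gripper": 0}]}}

```text
time: 37.2
position: [0.4122, -0.2025, 0.1128]
tool_rot: [3.141, -0.001, 0.002]
ft_force: [-0.2, 0.0, 0.6]
grip_width: 0.004
grip_force: 0.0
```

```bash
python3 - <<'E'
from h import *
s=ctrl.get_state();print(s['position'],s['ft_force'],tool((.418,-.205,.042)).round(1))
E
```

```text
[ 0.41223299 -0.20249302  0.11279787] [-0.21289014  0.04305796  0.60765766] [ 5.7  2.5 70.8]
```

Emit:
{"method": "jog_arm", "body": {"increments": [{"tx": 3, "ty": 1, "tz": 25, "wx": 0, "wy": 0, "wz": 0, "gripper": 0}, {"tx": 3, "ty": 2, "tz": 50, "wx": 0, "wy": 0, "wz": 0, "gripper": 0}, {"tx": 3, "ty": 2, "tz": 70, "wx": 0, "wy": 0, "wz": 0, "gripper": 0}, {"tx": 3, "ty": 2, "tz": 70, "wx": 0, "wy": 0, "wz": 0, "gripper": 0}, {"tx": 3, "ty": 2, "tz": 70, "wx": 0, "wy": 0, "wz": 0, "gripper": 0}]}}

```text
time: 37.62
position: [0.4154, -0.2047, 0.0432]
tool_rot: [3.141, -0.002, 0.002]
ft_force: [0.9, 0.8, 0.1]
grip_width: 0.006
grip_force: 0.0
```

Emit:
{"method": "jog_arm", "body": {"increments": [{"tx": 12, "ty": 0, "tz": 0, "wx": 0, "wy": 0, "wz": 0, "gripper": 0}, {"tx": 32, "ty": 0, "tz": 0, "wx": 0, "wy": 0, "wz": 0, "gripper": 0}, {"tx": 57, "ty": 0, "tz": 0, "wx": 0, "wy": 0, "wz": 0, "gripper": 0}, {"tx": 82, "ty": 0, "tz": 0, "wx": 0, "wy": 0, "wz": 0, "gripper": 0}, {"tx": 105, "ty": 0, "tz": 0, "wx": 0, "wy": 0, "wz": 0, "gripper": 0}]}}

```text
time: 38.03
position: [0.5224, -0.2041, 0.0439]
tool_rot: [-3.141, 0.0, -0.004]
ft_force: [-2.3, 0.8, -0.2]
grip_width: 0.007
grip_force: 1.0
```

Emit:
{"method": "jog_arm", "body": {"increments": [{"tx": 10, "ty": 0, "tz": 0, "wx": 0, "wy": 0, "wz": 0, "gripper": 0}, {"tx": 20, "ty": 0, "tz": 0, "wx": 0, "wy": 0, "wz": 0, "gripper": 0}, {"tx": 28, "ty": 0, "tz": 0, "wx": 0, "wy": 0, "wz": 0, "gripper": 0}, {"tx": 35, "ty": 0, "tz": 0, "wx": 0, "wy": 0, "wz": 0, "gripper": 0}, {"tx": 40, "ty": 0, "tz": 0, "wx": 0, "wy": 0, "wz": 0, "gripper": 0}]}}

```text
time: 38.45
position: [0.5598, -0.205, 0.0424]
tool_rot: [3.141, -0.003, 0.001]
ft_force: [-1.5, -0.4, 0.6]
grip_width: 0.005
grip_force: 0.6
```

Emit:
{"method": "jog_arm", "body": {"increments": [{"tx": 3, "ty": 0, "tz": 0, "wx": 0, "wy": 0, "wz": 0, "gripper": 0}, {"tx": 6, "ty": 0, "tz": 0, "wx": 0, "wy": 0, "wz": 0, "gripper": 0}, {"tx": 8, "ty": 0, "tz": 0, "wx": 0, "wy": 0, "wz": 0, "gripper": 0}, {"tx": 8, "ty": 0, "tz": 0, "wx": 0, "wy": 0, "wz": 0, "gripper": 0}, {"tx": 8, "ty": 0, "tz": 0, "wx": 0, "wy": 0, "wz": 0, "gripper": 0}]}}

```text
time: 38.87
position: [0.5646, -0.205, 0.0417]
tool_rot: [-3.141, 0.003, 0.008]
ft_force: [-6.5, 0.4, 4.9]
grip_width: 0.004
grip_force: 3.3
```

The drawer met its closed stop. I'll back off, lift and check everything.

Emit:
{"method": "jog_arm", "body": {"increments": [{"tx": -15, "ty": 0, "tz": 0, "wx": 0, "wy": 0, "wz": 0, "gripper": 0}, {"tx": -40, "ty": 0, "tz": -5, "wx": 0, "wy": 0, "wz": 0, "gripper": 0}, {"tx": -60, "ty": 0, "tz": -40, "wx": 0, "wy": 0, "wz": 0, "gripper": 0}, {"tx": -70, "ty": 0, "tz": -80, "wx": 0, "wy": 0, "wz": 0, "gripper": 0}, {"tx": -70, "ty": 0, "tz": -120, "wx": 0, "wy": 0, "wz": 0, "gripper": 0}]}}

```text
time: 39.28
position: [0.494, -0.2051, 0.1625]
tool_rot: [-3.141, 0.006, 0.005]
ft_force: [1.3, -0.6, 0.8]
grip_width: 0.008
grip_force: 0.0
```

Emit:
{"method": "jog_arm", "body": {"increments": [{"tx": 0, "ty": 0, "tz": -40, "wx": 0, "wy": 0, "wz": 0, "gripper": 0}, {"tx": 0, "ty": 0, "tz": -80, "wx": 0, "wy": 0, "wz": 0, "gripper": 0}, {"tx": 0, "ty": 0, "tz": -80, "wx": 0, "wy": 0, "wz": 0, "gripper": 0}, {"tx": 0, "ty": 0, "tz": -80, "wx": 0, "wy": 0, "wz": 0, "gripper": 0}, {"tx": 0, "ty": 0, "tz": -80, "wx": 0, "wy": 0, "wz": 0, "gripper": 0}]}}

```text
time: 39.7
position: [0.4972, -0.2046, 0.2417]
tool_rot: [-3.141, 0.002, -0.001]
ft_force: [-0.9, 1.0, -0.4]
grip_width: 0.001
grip_force: 0.0
```

```bash
python3 - <<'E'
from fit import *
import pickle
a=shot('scene','s12.png');b=shot('side','d12.png')
o=pickle.load(open('ims1.pkl','rb'));oa,ob=o['scene']['color'],o['side']['color']
print(cap(a,(.5757,.3446),.154)[:2],cap(b,(.5757,.3446),.154)[:2])
# drawer: gold handle in both, old vs new; and block/jar/pliers patches vs start
for n,new,old,bb in [('handle side',b['color'],ob,(360,190,40,40)),('handle scene',a['color'],oa,(248,170,34,42)),('jar',b['color'],ob,(240,216,35,44)),('block',b['color'],ob,(340,340,66,62)),('pliers',b['color'],ob,(392,268,40,56))]:
    x,y,w,h=bb;r=cv2.matchTemplate(new[y-25:y+h+25,x-25:x+w+25],old[y:y+h,x:x+w],cv2.TM_CCOEFF_NORMED);_,m,_,l=cv2.minMaxLoc(r);print(n,round(m,3),l[0]-25,l[1]-25)
for y in (-.06,.06): print([proj(i,(.611-.035-.006,-.2045+y,.052)).round(1) for i in (a,b)])
s=ctrl.get_state();print(s['position'],s['ft_force'],s['time'])
E
```

```text
(array([0.57485725, 0.34697899]), np.float64(0.0005676562922944993)) (array([0.57297069, 0.34488192]), np.float64(0.0007353146259748122))
handle side 0.861 -1 0
handle scene 0.927 -1 0
jar 1.0 0 0
block 0.999 0 0
pliers 0.999 0 0
[array([257. , 174.6]), array([393. , 201.1])]
[array([277. , 204.4]), array([367. , 223.4])]
[ 0.49646352 -0.20426255  0.24019869] [-1.13139375  0.33457496 -0.38168357] 39.8
```

```bash
python3 -c "
from bench import ctrl
print(ctrl.close_job())"
```

```text
the job is handed in; nothing more can be done
None
```

The job is handed in, with no verdict returned: all three knife handles found are in the bowl, the cap is locked on, the start button was pressed fully down, the drawer is shut, and the jar, block and pliers have not moved.

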